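Put the nut back on the fruit press

TASK

Finish putting the fruit press together: set the big flange nut level on the end of the spindle and, pressing only lightly, turn it backwards (anticlockwise seen from above) until it rides up and you feel it drop into the thread. Then screw it down clockwise until its flange sits snug on the washer, and let go. Do not force or overtighten the thread, and leave the other things where they are.

Things in the scene. Friction and masses are not known exactly. Their poses are not given: they have to be found in the camera images.
- nut: Loose plain steel flange nut, about 0.16 kg, standing flange down on the worktop: hexagon 46 mm across flats above a round flange 58 mm across and 6 mm thick, 36 mm tall in all, bore 32 mm right through. Origin: centre of its underside; z up along the bore; its own x points square to one of the six flats. Grip it across two flats, above the flange.
- nut_lugs (a point): Point on the nut's axis 8 mm above its underside, level with the undersides of three short thread lugs, evenly spaced round the bore, that stand in to a radius of 12 mm. On the spindle the nut has about 1 mm of play sideways and 1 mm up and down.
- spindle: The press's fixed upright steel spindle (it does not turn). Origin: on its axis at worktop height; z up. Core 22 mm across, its nose chamfered to 15 mm at the tip, 170 mm high. Coarse right-hand thread, 30 mm across, three starts, lead 21 mm a turn: turning the nut clockwise from above lowers it. Which way round the starts point differs each time and is not given.
- thread_ends (a point): Point on the spindle axis 162 mm high, level with the tops of the three blunt thread ends. The nut resting on them has its underside 147 to 155 mm high. Turned anticlockwise it rides up to about 154 mm, once in each third of a turn, then drops about 6 mm, ready to be screwed on clockwise (about 0.4 turn to the washer).
- press: Table-top fruit press, fixed to the worktop: aluminium tray 208 mm across with a lip spout (reaches 135 mm from the axis), basket of upright wooden slats 155 mm across and 113 mm high, wooden blocks in it up to 134 mm and a steel washer on them. Origin: on the spindle axis at worktop height; z up, spout along -x.
- washer (a point): Centre of the top of the flat steel washer round the spindle, 80 mm across, 138 mm above the worktop. The nut is home when its underside lies on it.
- lemon: yellow lemon, 83 x 58 x 58 mm, lying; origin under its centre. Bystander.
- garlic: garlic bulb, 56 mm; origin under its centre. Bystander.
- peeler: vegetable peeler with a black handle, 170 x 25 x 18 mm, lying along its own x; origin under its middle. Bystander.
- mug: white patterned mug with a handle, 82 x 114 x 91 mm; origin under its middle. Bystander.
- tea_caddy: square tea tin with a lid, 70 x 70 x 110 mm; origin under its centre. Bystander.
- cream_jug: small yellow jug with a handle, 67 x 103 x 85 mm; origin under its middle. Bystander.
- jam_jar: glass jam jar with a lid, 71 x 71 x 110 mm; origin under its centre. Bystander.
Not all that is in view belongs to the job. What is shaped like the nut but green is not meant.

How it is judged:
On the way, in this order (a step that is already met when the one before it is completed fails the run):
1. the nut is brought down over the end of the spindle (horizontal distance between nut and spindle below 0.005 m and z of nut in the frame of spindle between 0.145 and 0.1595 m).
2. backed off, it rides on the very ends of the threads (horizontal distance between nut and spindle below 0.005 m and contact force between nut and spindle above 0.4 N and z of nut in the frame of spindle between 0.1527 and 0.1558 m), for 0.15 s.
3. it drops into the thread (horizontal distance between nut and spindle below 0.004 m and z of nut in the frame of spindle below 0.1505 m), for 0.1 s.
4. it is screwed down until the flange bears on the washer (z of nut in the frame of spindle below 0.1392 m and contact force between nut and press above 4 N).
At the end, for the whole second after the job is handed in: The nut is on the spindle with its underside within 1.5 mm of the washer, upright within 3 degrees, within 3 mm of the spindle axis, at rest and released (z of nut in the frame of spindle below 0.1395 m and horizontal distance between nut and spindle below 0.003 m and angle between nut's own z axis and vertical below 0.05 rad and linear speed of nut below 0.01 m/s and angular speed of nut below 0.1 rad/s); the robot touches nothing.
It fails at once if the thread is forced while the nut is started or run down (over 45 N between nut and spindle before the flange is down) (contact force between nut and spindle above 45 N and z of nut in the frame of spindle above 0.1405 m).
It fails at once if the nut is overtightened (over 120 N between nut and spindle) (contact force between nut and spindle above 120 N).
It fails at once if another thing is moved by more than 30 mm (distance of any of lemon, garlic, peeler, mug, tea_caddy, cream_jug, jam_jar from where it was at the start of the episode above 0.03 m).
It also fails if it takes over 59 s, if anything falls off the work surface, if the arm or the gripper's body presses on something with over 40 N, if the wrist force passes 120 N, or if a joint passes its speed limit or range.

ROBOT

A 6-joint arm with a two-finger parallel gripper is mounted at the origin on a cart in front of the work surface, level with it; the furniture and walls round the work are solid. World frame = base frame: x ahead of the robot, y to its left, z up, the work surface at z = 0. Lengths are in m, angles in rad, forces in N, time in s.
With the tool pointing down it reaches from about 0.275 to 0.725 m from the base axis. Payload 5.6 kg.
Tool frame: the origin (TCP) lies on the front face of the gripper's body, between the roots of the fingers; the fingertips stand 73 mm ahead of it and the grasp point (between the pads) lies 54 mm ahead of it; z points along the fingers, y is the line along which they close (so a half turn about z gives the same grasp; the last joint's range is limited). The gripper opens to 85 mm and grips with 20 to 120 N. Pads are 22 mm wide; open, the fingers measure 114 mm over their backs; the gripper's body (76 mm by 85 mm) begins 54 mm behind the grasp point. The pads swing forward as they close: fully open they stand 13 mm farther back than shut.
Start: joints at [1.427, 0.255, 0.108, 0, -1.424, -0.285], TCP at [0.229, 0.5, 0.304] pointing down, gripper open.
Joint ranges: [-2.95, 2.95], [-1.21, 1.97], [-1.09, 1.5], [-2.87, 1.71], [-2.94, -0.07], [-3.05, 3.05]. Speed limits (rad/s): [2.57, 2.57, 3.14, 3.14, 3.14, 3.14].

INTERFACE

Orientations are given as a unit quaternion [w, x, y, z].
In Python, from workcell import robot, eyes gives the robot as it stands.
- The arm moves only by the tool arm_command, never from a script. Its argument "series" is a list of rows, each an object of numbers: "tx", "ty", "tz": the shift along the tool's x, y, z in m; "ax", "ay", "az": the turn, a rotation vector about the tool's x, y, z in degrees. A call has 1 to 5 rows; each row shifts and turns the commanded pose from where the row before left it, along the tool's axes as they then stand; what a row does not reach is not made up. A row lasts 1/12 s, in which the tool goes at most 41.7 mm and 7.16 degrees, less where a joint would pass 70% of its speed; a pose out of reach is approached as far as the arm can. A call is refused whole if a number of a shift passes 0.0417 or a number of a turn 7.16, either way. A call with a gripper value outside its range is refused whole. "claw" is the opening in per cent of the stroke, from 0 (shut) to 100 (fully open), set as the call begins (left out, the last holds). The fingers move at their own pace and stop on an object; "force" is the grip in N (left out, the last holds). Time passes only in rows, so rows that do not move let the fingers close. It gives the time, the measured TCP pose, the force, the opening and the grip force at its end, in the units of the state.
- robot.sense(): the state, without advancing time (a new reading comes with each control period).
- eyes.read_camera(name): name is "scene" or "top"; returns a dict with "img" (420x560x3 uint8, red, green, blue), "fov_y" (degrees; the focal length in pixels is half the picture's height over the tangent of half this angle, whatever the lens; pixels are square), "cx", "cy" (the principal point, pixels), "world_from_camera" (4x4, takes a point from camera to world coordinates). Camera axes: x right, y down, z forward; pixel columns grow to the right and rows downward; lengths in m; the calibration is good to about 2 mm. A picture is of the moment at which its call begins. There is no depth.
- robot.hand_in(): hands the job in; it is judged then, once.
The state is a dict: "clock": time; "qpos": joint angles; "joint_vel": joint speeds; "effort": joint torques, N m; "position": TCP position; "ee_rot": TCP orientation; "force": force on the tool from outside, world axes, zero at the start; "moment": the same for the moment, N m; "width": finger opening in m; "grip_force": force on a finger pad.
Only numpy, scipy, OpenCV 4.12 (cv2) and the standard library are available. Lean on these libraries where they do the work, as an engineer would, in place of code of your own. Each camera call takes 0.05 s, during which the arm holds its last target. There are 200 camera calls.

## Working session

There is one attempt and no reset: what is moved stays moved. The work goes in short steps, Python scripts to look and compute and a tool call to move; the robot and the scene stay as the last step left them, time stands still between calls to the robot, and variables do not carry over. Pictures are saved under pics/ and viewed, at most 10 in all, crops included, and the job is handed in when it is done.

Besides the shell and the picture viewer there is one more tool, called in YAML: its name, and indented under it one key for each argument. arm_command: Moves the arm, as the interface text tells. Its arguments: {"type":"object","properties":{"series":{"type":"array"},"claw":{"type":"number"},"force":{"type":"number"}},"required":["series"]}

```bash
mkdir -p pics; ls; cat > h.py <<'E'
from workcell import robot, eyes
import numpy as np, cv2
def cam(n,save=None):
    d=eyes.read_camera(n)
    if save: cv2.imwrite('pics/'+save,d['img'][:,:,::-1])
    return d
def ray(d,u,v):
    f=d['img'].shape[0]/2/np.tan(np.radians(d['fov_y']/2))
    T=np.array(d['world_from_camera']); r=T[:3,:3]@[(u-d['cx'])/f,(v-d['cy'])/f,1]
    return T[:3,3],r
def atz(d,u,v,z):
    o,r=ray(d,u,v); return o+r*(z-o[2])/r[2]
def proj(d,p):
    f=d['img'].shape[0]/2/np.tan(np.radians(d['fov_y']/2))
    T=np.linalg.inv(np.array(d['world_from_camera'])); q=T[:3,:3]@np.array(p)+T[:3,3]
    return q[:2]/q[2]*f+[d['cx'],d['cy']]
E
python3 - <<'E'
from h import *
import pickle
o={}
for n in('scene','top'):
    d=cam(n,n+'0.png'); o[n]=d; print(n,d['fov_y'],d['cx'],d['cy'],np.round(d['world_from_camera'],3).tolist())
pickle.dump(o,open('c0.pkl','wb'))
print(robot.sense())
E
```

```text
pics
scene 42.361289618889174 278.762562577119 208.09687166002735 [[0.783, -0.472, 0.405, -0.093], [-0.622, -0.604, 0.498, -0.869], [0.01, -0.642, -0.766, 1.304], [0.0, 0.0, 0.0, 1.0]]
top 53.51923424400188 274.57154112810366 205.70023216762843 [[-0.003, -0.992, 0.127, 0.318], [-1.0, 0.002, -0.007, -0.057], [0.006, -0.127, -0.992, 1.598], [0.0, 0.0, 0.0, 1.0]]
{'clock': 0.1, 'qpos': array([ 1.42660442e+00,  2.55670753e-01,  1.07131564e-01, -3.94080347e-04,
       -1.42388777e+00, -2.84578039e-01]), 'joint_vel': array([ 0.00044062, -0.00029355,  0.00334117,  0.00186853, -0.0005208 ,
        0.00124712]), 'effort': array([-1.81666139e-03, -3.87603486e+01,  2.38471484e+01,  5.37776247e+00,
       -3.82591184e-03,  7.47463190e-06]), 'position': array([0.22849651, 0.49994251, 0.30309847]), 'ee_rot': array([ 8.26976982e-04,  9.77100910e-01, -2.12774784e-01, -1.37231683e-04]), 'force': array([-0.7795003 , -0.53446605, -0.64876639]), 'moment': array([-0.00771192,  0.00576346,  0.01432342]), 'grip_force': 0.0, 'width': 0.08506260270401964}
```

View pics/scene0.png

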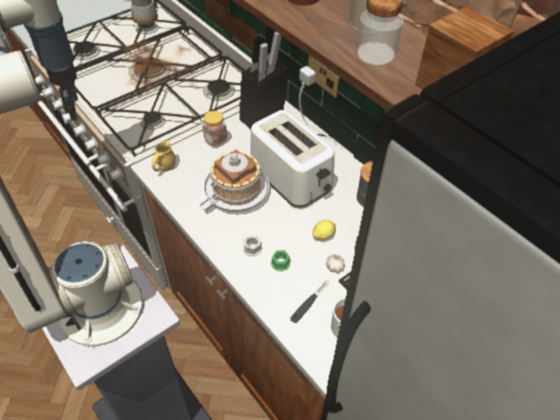

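View pics/top0.png

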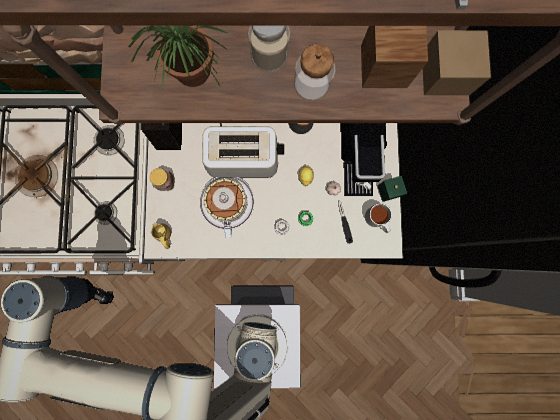

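The scene shows the steel nut at about (252,244) and in the top view at (282,227). The green decoy is beside it at (281,260) / (306,217), and the press spindle is near (235,158) / (224,198). I'll enlarge these areas.

```bash
python3 - <<'E'
from h import *
import pickle
o=pickle.load(open('c0.pkl','rb'))
def crop(n,u,v,w,h,s): 
    return cv2.resize(o[n]['img'][v:v+h,u:u+w,::-1],None,fx=s,fy=s,interpolation=cv2.INTER_CUBIC)
a=np.hstack([crop('scene',232,229,40,30,10),crop('top',262,212,40,30,10)])
b=np.hstack([crop('scene',215,140,40,30,10),crop('top',204,183,40,30,10)])
cv2.imwrite('pics/crop.png',np.vstack([a,b]))
E
```

```text
(no output)
```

View pics/crop.png

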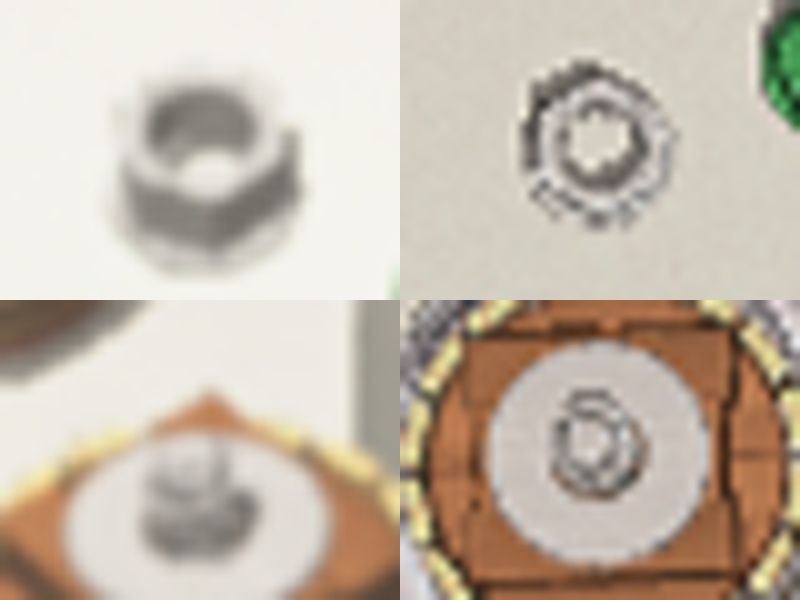

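```bash
python3 - <<'E'
from h import *
import pickle
o=pickle.load(open('c0.pkl','rb')); S,T=o['scene'],o['top']
sc=lambda n,x,y,u,v:(u+x/10-.5,v+y/10-.5)
pw_s=sc(0,196,220,215,140); pw_t=sc(0,198,152,204,183)
pn_s=sc(0,202,140,232,229); pn_t=sc(0,201,144,262,212)
print('washer',atz(S,*pw_s,.138),atz(T,*pw_t,.138))
print('nut',atz(S,*pn_s,.036),atz(T,*pn_t,.036))
# nut corner direction
l,m,r=[atz(S,*sc(0,x,y,232,229),z) for x,y,z in((125,140,.036),(209,205,.036),(298,135,.036))]
c=(atz(S,*pn_s,.036)+0)
for p in(l,m,r): d=p-c; print(np.degrees(np.arctan2(d[1],d[0])),np.linalg.norm(d))
E
```

```text
washer [0.5315489  0.11625304 0.138     ] [0.53402799 0.11503773 0.138     ]
nut [ 0.43489646 -0.09803716  0.036     ] [ 0.44160241 -0.0933301   0.036     ]
141.953914741296 0.022296656896280784
-121.66863350040673 0.023259537377834143
-34.346089185108184 0.027842877965891025
```

```bash
cat > ov.py <<'E'
from h import *
import pickle
o=pickle.load(open('c0.pkl','rb'))
N=np.array([.4405,-.0945]); yaw=np.radians(21); P=np.array([.533,.1155])
def crop(n,u,v,c,prims,w=40,h=30,s=10):
    im=cv2.resize(o[n]['img'][v:v+h,u:u+w,::-1],None,fx=s,fy=s,interpolation=cv2.INTER_CUBIC)
    for r,z,k,a0,col in prims:
        a=a0+np.linspace(0,2*np.pi,k,endpoint=False)
        q=[(proj(o[n],[c[0]+r*np.cos(t),c[1]+r*np.sin(t),z])-[u,v]+.5)*s for t in a]
        cv2.polylines(im,[np.int32(q)],True,col,1)
    return im
R=.023/np.cos(np.pi/6)
nut=[(R,.036,6,yaw+np.pi/6,(0,0,255)),(R,.006,6,yaw+np.pi/6,(255,0,255)),(.029,0.003,60,0,(255,0,0)),(.016,.036,40,0,(0,160,0))]
pr=[(.04,.138,80,0,(0,0,255)),(.0075,.17,40,0,(255,0,0)),(.015,.162,40,0,(0,160,0))]
im=np.vstack([np.hstack([crop('scene',232,229,N,nut),crop('top',262,212,N,nut)]),np.hstack([crop('scene',215,140,P,pr),crop('top',204,183,P,pr)])])
cv2.imwrite('pics/ov.png',im)
E
python3 ov.py
```

```text
(no output)
```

View pics/ov.png

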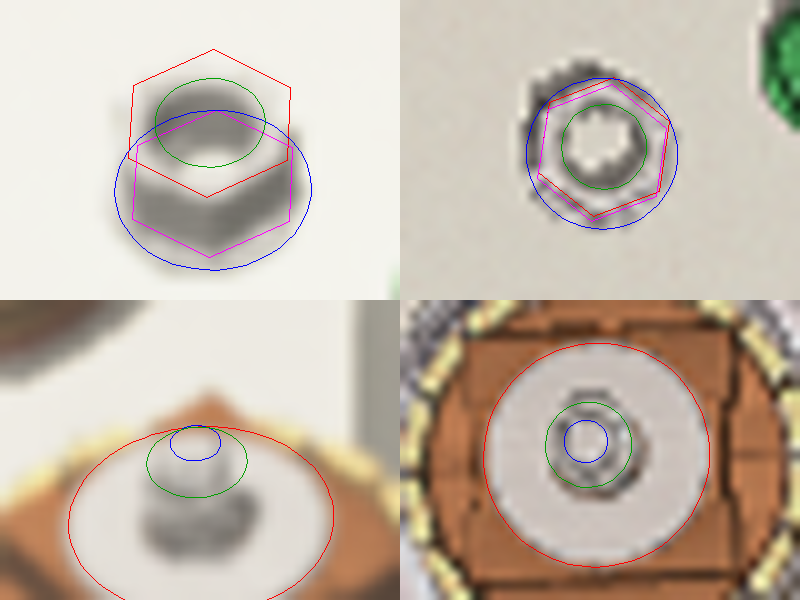

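The overlay fits: nut at about (0.4395,-0.0955) with a flat normal at 21°, and the spindle at about (0.5325,0.116). I'll move above the nut.

arm_command:
  series:
    - {"tx":0.0275,"ty":0.0283}
    - {"tx":0.0275,"ty":0.0283}
    - {"tx":0.0275,"ty":0.0283}
    - {"tx":0.0275,"ty":0.0283}
    - {"tx":0.0275,"ty":0.0283}
  claw: 100

```text
invalid input
```

arm_command:
  series:
    - {"tx":0.0275,"ty":0.0283}
    - {"tx":0.0275,"ty":0.0283}
    - {"tx":0.0275,"ty":0.0283}
    - {"tx":0.0275,"ty":0.0283}
    - {"tx":0.0275,"ty":0.0283}

```text
invalid input
```

arm_command:
  series:
    - {"tx":0.0275,"ty":0.0283}
    - {"tx":0.0275,"ty":0.0283}
    - {"tx":0.0275,"ty":0.0283}
    - {"tx":0.0275,"ty":0.0283}
    - {"tx":0.0275,"ty":0.0283}

```text
invalid input
```

arm_command:
  series:
    - {"tx":0.0275,"ty":0.0283}
    - {"az":7,"tz":0.02}
    - {"az":7,"tz":0.02}
    - {"az":7,"tz":0.02}
    - {"az":7,"tz":0.02}

```text
invalid input
```

arm_command:
  series:
    - {"az":7,"tz":0.02}
    - {"az":7,"tz":0.02}
    - {"az":2.4}
    - {"tx":0}
    - {"tx":0}

```text
invalid input
```

```bash
cat >> h.py <<'E'
from scipy.spatial.transform import Rotation as Rn
def st(goal=None):
    s=robot.sense(); q=s['ee_rot']; R=Rn.from_quat([q[1],q[2],q[3],q[0]]).as_matrix()
    print('t',round(s['clock'],2),'p',np.round(s['position'],4),'yawy',round(np.degrees(np.arctan2(R[1,1],R[0,1])),2),'zax',np.round(R[:,2],4),'q',np.round(s['qpos'],3),'F',np.round(s['force'],2),'M',np.round(s['moment'],3),'w',round(s['width'],4),'g',round(s['grip_force'],1))
    if goal is not None: print('tool shift',np.round(R.T@(np.array(goal)-s['position']),4))
    return s,R
E
python3 -c "
from h import *
import pickle
st([.4395,-.0955,.08]); o={n:cam(n) for n in('scene','top')}; pickle.dump(o,open('c1.pkl','wb'))
a=[cv2.resize(o[n]['img'][v:v+75,u:u+100,::-1],None,fx=4,fy=4,interpolation=cv2.INTER_CUBIC) for n,u,v in(('scene',200,190),('top',232,180))]
cv2.imwrite('pics/c1.png',np.hstack(a))"
```

```text
t 0.1 p [0.2285 0.4999 0.3031] yawy -114.57 zax [-6.0e-04 -1.6e-03 -1.0e+00] q [ 1.427  0.256  0.107 -0.    -1.424 -0.285] F [-0.78 -0.53 -0.65] M [-0.008  0.006  0.014] w 0.0851 g 0.0
tool shift [0.4395 0.4534 0.2239]
```

View pics/c1.png

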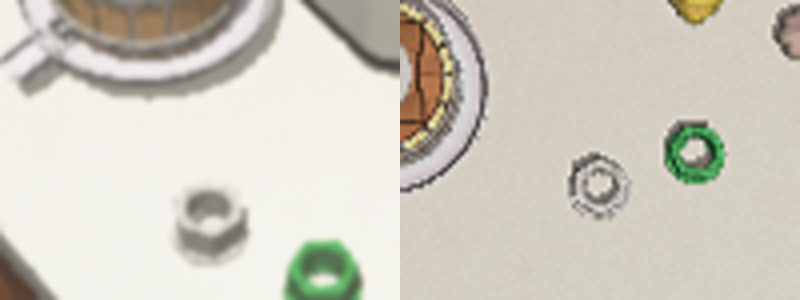

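The calls were refused and nothing moved, so the picture shows the unchanged scene. A row may need all six numbers, so I'll test that.

arm_command:
  series:
    - {"tx":0.0275,"ty":0.0283,"tz":0,"ax":0,"ay":0,"az":0}
    - {"tx":0.0275,"ty":0.0283,"tz":0,"ax":0,"ay":0,"az":0}
    - {"tx":0.0275,"ty":0.0283,"tz":0,"ax":0,"ay":0,"az":0}
    - {"tx":0.0275,"ty":0.0283,"tz":0,"ax":0,"ay":0,"az":0}
    - {"tx":0.0275,"ty":0.0283,"tz":0,"ax":0,"ay":0,"az":0}

```text
clock: 0.62
position: [0.295, 0.3125, 0.3037]
ee_rot: [0.0, 0.977, -0.212, -0.0]
force: [1.5, -0.3, 0.7]
width: 0.0854
grip_force: 0.0
```

arm_command:
  series:
    - {"tx":0.0275,"ty":0.0283,"tz":0,"ax":0,"ay":0,"az":0}
    - {"tx":0.0275,"ty":0.0283,"tz":0,"ax":0,"ay":0,"az":0}
    - {"tx":0.0275,"ty":0.0283,"tz":0,"ax":0,"ay":0,"az":0}
    - {"tx":0.0275,"ty":0.0283,"tz":0,"ax":0,"ay":0,"az":0}
    - {"tx":0.0275,"ty":0.0283,"tz":0,"ax":0,"ay":0,"az":0}

```text
clock: 1.03
position: [0.361, 0.1266, 0.3041]
ee_rot: [-0.0, 0.977, -0.212, 0.0]
force: [1.4, 1.1, -0.2]
width: 0.0853
grip_force: 0.0
```

arm_command:
  series:
    - {"tx":0.0275,"ty":0.0283,"tz":0,"ax":0,"ay":0,"az":0}
    - {"tx":0.0275,"ty":0.0283,"tz":0,"ax":0,"ay":0,"az":0}
    - {"tx":0.0275,"ty":0.0283,"tz":0,"ax":0,"ay":0,"az":0}
    - {"tx":0.0275,"ty":0.0283,"tz":0,"ax":0,"ay":0,"az":0}
    - {"tx":0.0275,"ty":0.0283,"tz":0,"ax":0,"ay":0,"az":0}

```text
clock: 1.45
position: [0.4273, -0.0594, 0.304]
ee_rot: [-0.0, 0.977, -0.213, 0.0]
force: [0.4, 0.5, 0.5]
width: 0.0853
grip_force: 0.0
```

arm_command:
  series:
    - {"tx":0.0275,"ty":0.0283,"tz":0,"ax":0,"ay":0,"az":0}
    - {"tx":0,"ty":0,"tz":0.02,"ax":0,"ay":0,"az":7}
    - {"tx":0,"ty":0,"tz":0.02,"ax":0,"ay":0,"az":7}
    - {"tx":0,"ty":0,"tz":0.02,"ax":0,"ay":0,"az":7}
    - {"tx":0,"ty":0,"tz":0.02,"ax":0,"ay":0,"az":7}

```text
clock: 1.87
position: [0.4403, -0.095, 0.2228]
ee_rot: [-0.0, 0.895, -0.446, -0.0]
force: [0.3, -0.9, -0.1]
width: 0.0857
grip_force: 0.0
```

arm_command:
  series:
    - {"tx":0,"ty":0,"tz":0.02,"ax":0,"ay":0,"az":7}
    - {"tx":0,"ty":0,"tz":0.02,"ax":0,"ay":0,"az":7}
    - {"tx":0,"ty":0,"tz":0,"ax":0,"ay":0,"az":2.4}
    - {"tx":0,"ty":0,"tz":0,"ax":0,"ay":0,"az":0}
    - {"tx":0,"ty":0,"tz":0,"ax":0,"ay":0,"az":0}

```text
clock: 2.28
position: [0.4407, -0.0946, 0.184]
ee_rot: [0.0, 0.825, -0.565, 0.0]
force: [0.5, -0.4, 0.0]
width: 0.0853
grip_force: 0.0
```

```bash
python3 -c "
from h import *
st([.4395,-.0955,.08]); o={n:cam(n) for n in('scene','top')}
a=[cv2.resize(o[n]['img'][v:v+75,u:u+50,::-1],None,fx=8,fy=8,interpolation=cv2.INTER_CUBIC) for n,u,v in(('scene',227,195),('top',257,190))]
cv2.imwrite('pics/c2.png',np.hstack(a))"
```

```text
t 2.28 p [ 0.4407 -0.0946  0.184 ] yawy -158.86 zax [ 1.e-04 -2.e-04 -1.e+00] q [ 0.138  0.136 -0.359  0.    -1.075  0.23 ] F [ 0.55 -0.37  0.01] M [-0.014 -0.018 -0.013] w 0.0853 g 0.0
tool shift [0.0004 0.0015 0.104 ]
```

View pics/c2.png

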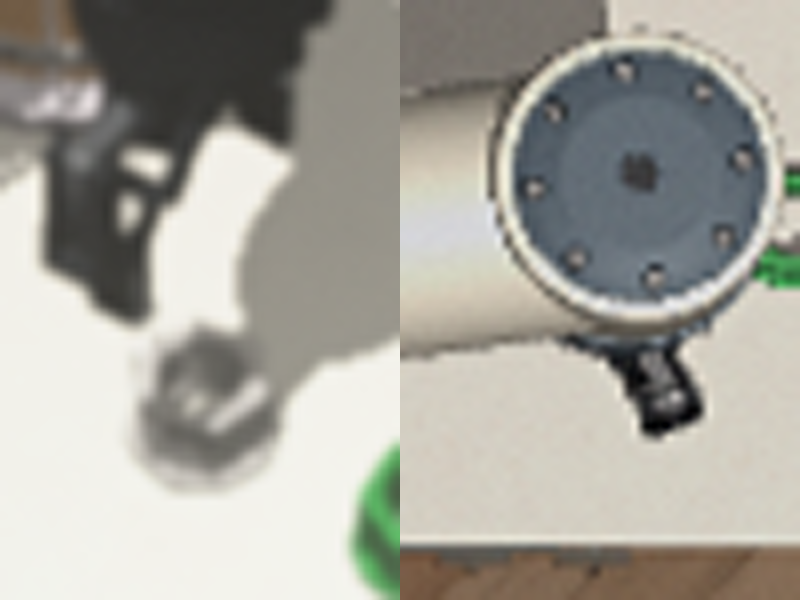

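The gripper stands over the nut, with the near finger at (100,260) and the nut at (210,410) in the left crop. Lowering and gripping now.

arm_command:
  series:
    - {"tx":0.0004,"ty":0.0012,"tz":0.026,"ax":0,"ay":0,"az":0}
    - {"tx":0,"ty":0,"tz":0.026,"ax":0,"ay":0,"az":0}
    - {"tx":0,"ty":0,"tz":0.026,"ax":0,"ay":0,"az":0}
    - {"tx":0,"ty":0,"tz":0.025,"ax":0,"ay":0,"az":0}
    - {"tx":0,"ty":0,"tz":0,"ax":0,"ay":0,"az":0}

```text
clock: 2.8
position: [0.4371, -0.0953, 0.0776]
ee_rot: [0.002, 0.824, -0.566, -0.003]
force: [-1.2, -0.2, 0.3]
width: 0.0855
grip_force: 0.0
```

arm_command:
  series:
    - {"tx":0,"ty":0,"tz":0,"ax":0,"ay":0,"az":0}
    - {"tx":0,"ty":0,"tz":0,"ax":0,"ay":0,"az":0}
    - {"tx":0,"ty":0,"tz":0,"ax":0,"ay":0,"az":0}
    - {"tx":0,"ty":0,"tz":0,"ax":0,"ay":0,"az":0}
    - {"tx":0,"ty":0,"tz":0,"ax":0,"ay":0,"az":0}
  claw: 0
  force: 30

```text
clock: 3.22
position: [0.4411, -0.0952, 0.0831]
ee_rot: [-0.001, 0.825, -0.566, 0.002]
force: [-0.7, 0.7, 5.5]
width: 0.0484
grip_force: 29.4
```

arm_command:
  series:
    - {"tx":0,"ty":0,"tz":0,"ax":0,"ay":0,"az":0}
    - {"tx":0,"ty":0,"tz":0,"ax":0,"ay":0,"az":0}
    - {"tx":0,"ty":0,"tz":0,"ax":0,"ay":0,"az":0}
    - {"tx":0,"ty":0,"tz":0,"ax":0,"ay":0,"az":0}
    - {"tx":0,"ty":0,"tz":0,"ax":0,"ay":0,"az":0}

```text
clock: 3.63
position: [0.4411, -0.0952, 0.083]
ee_rot: [-0.001, 0.825, -0.566, 0.002]
force: [-0.4, 0.9, 4.6]
width: 0.0479
grip_force: 29.4
```

```bash
python3 -c "
from h import *
st([.4395,-.0955,.08])"
```

```text
t 3.63 p [ 0.4411 -0.0952  0.083 ] yawy -158.91 zax [ 0.0045  0.     -1.    ] q [ 0.137  0.261 -0.508  0.001 -0.797  0.231] F [-0.42  0.85  4.59] M [0.283 0.254 0.089] w 0.0479 g 29.4
tool shift [-0.0003  0.0016  0.003 ]
```

arm_command:
  series:
    - {"tx":0,"ty":0,"tz":0,"ax":0,"ay":0,"az":0}
    - {"tx":0,"ty":0.001,"tz":-0.003,"ax":0,"ay":0,"az":0}
    - {"tx":0,"ty":0,"tz":0,"ax":0,"ay":0,"az":0}
  claw: 66

```text
clock: 3.88
position: [0.439, -0.0957, 0.0849]
ee_rot: [-0.001, 0.824, -0.566, 0.001]
force: [-0.4, 0.2, -0.2]
width: 0.0566
grip_force: 0.0
```

arm_command:
  series:
    - {"tx":0,"ty":0,"tz":0,"ax":0,"ay":0,"az":0}
    - {"tx":0,"ty":0,"tz":0,"ax":0,"ay":0,"az":0}
    - {"tx":0,"ty":0,"tz":0,"ax":0,"ay":0,"az":0}
    - {"tx":0,"ty":0,"tz":0,"ax":0,"ay":0,"az":0}
    - {"tx":0,"ty":0,"tz":0,"ax":0,"ay":0,"az":0}
  claw: 0
  force: 40

```text
clock: 4.3
position: [0.4394, -0.0957, 0.085]
ee_rot: [-0.0, 0.825, -0.566, 0.001]
force: [-1.2, 0.8, 8.8]
width: 0.0473
grip_force: 39.1
```

```bash
python3 -c "
from h import *
st([.4395,-.0955,.083]); o={n:cam(n) for n in('scene','top')}
a=[cv2.resize(o[n]['img'][v:v+40,u:u+50,::-1],None,fx=14,fy=14,interpolation=cv2.INTER_CUBIC) for n,u,v in(('scene',227,220),)]
cv2.imwrite('pics/c3.png',np.hstack(a))"
```

```text
t 4.3 p [ 0.4394 -0.0957  0.085 ] yawy -158.92 zax [ 2.e-03 -2.e-04 -1.e+00] q [ 0.136  0.257 -0.507  0.001 -0.805  0.231] F [-1.22  0.76  8.8 ] M [0.475 0.639 0.139] w 0.0473 g 39.1
tool shift [-0.0001 -0.0001  0.002 ]
```

View pics/c3.png

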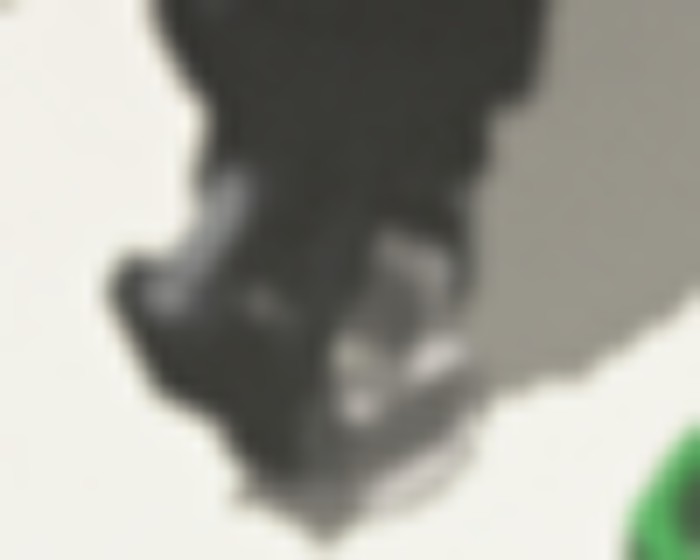

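The picture shows the nut held between the pads, with its front corner at (325,530) and the near finger on the left flat. I'll lift it and check.

arm_command:
  series:
    - {"tx":0,"ty":0,"tz":-0.005,"ax":0,"ay":0,"az":0}
    - {"tx":0,"ty":0,"tz":-0.02,"ax":0,"ay":0,"az":0}
    - {"tx":0,"ty":0,"tz":-0.035,"ax":0,"ay":0,"az":0}
    - {"tx":0,"ty":0,"tz":-0.035,"ax":0,"ay":0,"az":0}
    - {"tx":0,"ty":0,"tz":-0.035,"ax":0,"ay":0,"az":0}

```text
clock: 4.82
position: [0.4378, -0.0958, 0.2152]
ee_rot: [0.0, 0.824, -0.566, -0.001]
force: [1.4, -0.0, -2.7]
width: 0.0469
grip_force: 40.5
```

arm_command:
  series:
    - {"tx":0,"ty":0,"tz":-0.035,"ax":0,"ay":0,"az":0}
    - {"tx":0,"ty":0,"tz":-0.03,"ax":0,"ay":0,"az":0}
    - {"tx":0,"ty":0,"tz":0,"ax":0,"ay":0,"az":0}
    - {"tx":0,"ty":0,"tz":0,"ax":0,"ay":0,"az":0}

```text
clock: 5.15
position: [0.439, -0.0956, 0.2803]
ee_rot: [-0.001, 0.824, -0.566, 0.001]
force: [-0.3, 0.2, -1.8]
width: 0.0475
grip_force: 40.5
```

```bash
python3 -c "
from h import *
st([.5325,.116,.28]); o={n:cam(n) for n in('scene','top')}
s=robot.sense(); u,v=proj(o['scene'],s['position']-[0,0,.07]).astype(int); print(u,v)
cv2.imwrite('pics/c4.png',cv2.resize(o['scene']['img'][v-28:v+22,u-30:u+30,::-1],None,fx=12,fy=12,interpolation=cv2.INTER_CUBIC))"
```

```text
t 5.15 p [ 0.439  -0.0956  0.2803] yawy -158.98 zax [ 3.4e-03  8.0e-04 -1.0e+00] q [ 0.136  0.062 -0.185 -0.    -1.32   0.231] F [-0.34  0.24 -1.8 ] M [ 0.006  0.104 -0.031] w 0.0475 g 40.5
tool shift [-0.164  -0.1632  0.0008]
250 203
```

View pics/c4.png

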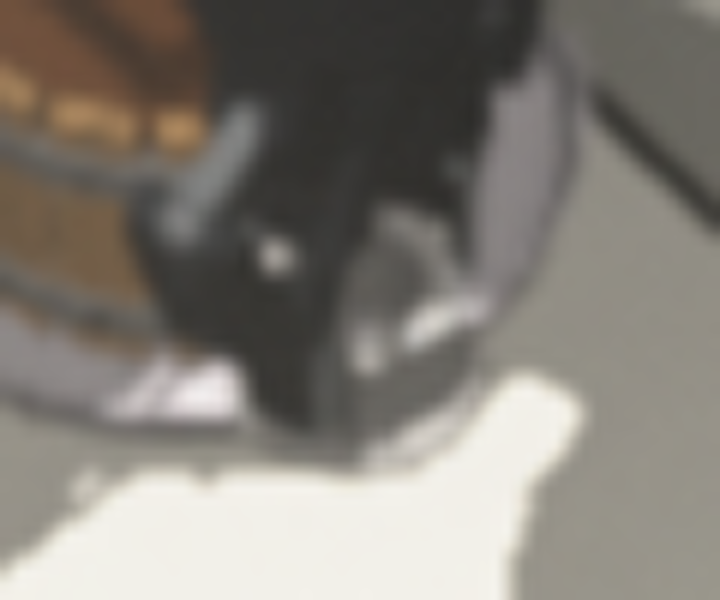

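The nut hangs upright in the pads at (420,330), and the 1.8 N force matches its weight. Next I carry it over the spindle.

arm_command:
  series:
    - {"tx":-0.0234,"ty":-0.0233,"tz":0,"ax":0,"ay":0,"az":0}
    - {"tx":-0.0234,"ty":-0.0233,"tz":0,"ax":0,"ay":0,"az":0}
    - {"tx":-0.0234,"ty":-0.0233,"tz":0,"ax":0,"ay":0,"az":0}
    - {"tx":-0.0234,"ty":-0.0233,"tz":0,"ax":0,"ay":0,"az":0}
    - {"tx":-0.0234,"ty":-0.0233,"tz":0,"ax":0,"ay":0,"az":0}

```text
clock: 5.67
position: [0.505, 0.0566, 0.277]
ee_rot: [0.002, 0.824, -0.566, -0.001]
force: [0.5, -0.2, -1.1]
width: 0.0473
grip_force: 40.5
```

arm_command:
  series:
    - {"tx":-0.0234,"ty":-0.0233,"tz":0,"ax":0,"ay":0,"az":0}
    - {"tx":-0.0234,"ty":-0.0233,"tz":0,"ax":0,"ay":0,"az":0}
    - {"tx":0,"ty":0,"tz":0,"ax":0,"ay":0,"az":0}
    - {"tx":0,"ty":0,"tz":0,"ax":0,"ay":0,"az":0}

```text
clock: 6.0
position: [0.5317, 0.117, 0.2762]
ee_rot: [0.002, 0.825, -0.565, -0.001]
force: [0.1, -0.7, -2.1]
width: 0.0471
grip_force: 40.6
```

```bash
python3 -c "
from h import *
import pickle
st([.5325,.116,.247]); o={n:cam(n) for n in('scene','top')};pickle.dump(o,open('c5.pkl','wb'))
s=robot.sense(); u,v=proj(o['scene'],[.5325,.116,.18]).astype(int); print(u,v)
cv2.imwrite('pics/c5.png',cv2.resize(o['scene']['img'][v-20:v+20,u-25:u+25,::-1],None,fx=15,fy=15,interpolation=cv2.INTER_CUBIC))"
```

```text
t 6.0 p [0.5317 0.117  0.2762] yawy -158.85 zax [-0.0048 -0.002  -1.    ] q [ 5.040e-01  2.570e-01  4.000e-02 -1.000e-03 -1.359e+00 -1.340e-01] F [ 0.07 -0.65 -2.06] M [-0.089  0.059 -0.027] w 0.0471 g 40.6
tool shift [ 0.0012 -0.0005  0.0291]
233 151
```

View pics/c5.png

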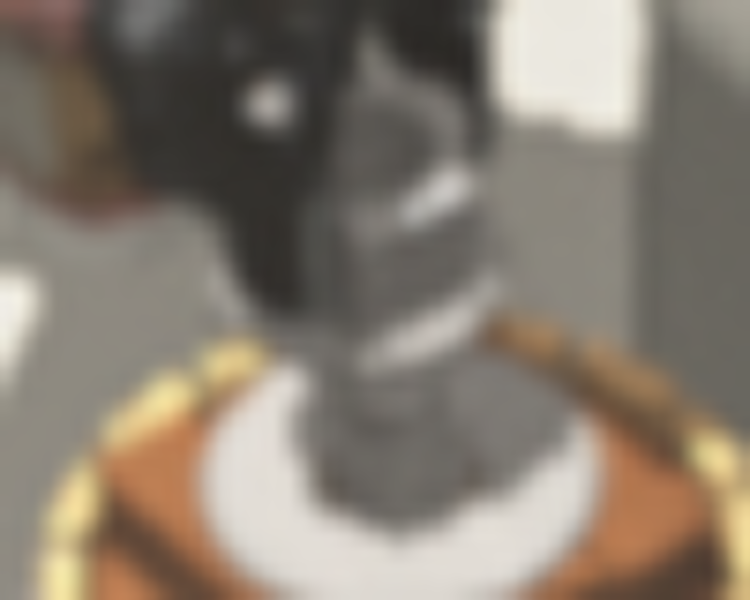

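```bash
python3 -c "
from h import *
import pickle
S=pickle.load(open('c5.pkl','rb'))['scene']
z=lambda p:(proj(S,p)-[208,131]+.5)*15
print('washer pred',z([.5325,.116,.138]),'edges L/R',[z([.5325+s*.04*.783,.116-s*.04*.622,.138]) for s in(-1,1)])
print('flange pred',z([.5317,.117,.194]),[z([.5317+s*.029*.783,.117-s*.029*.622,.194]) for s in(-1,1)])
print('spindle',z([.5325,.116,.162]))
"
```

```text
washer pred [403.58182831 463.64311054] edges L/R [array([204.98194142, 462.25768671]), array([602.10995544, 465.02803379])]
flange pred [382.18345595 260.46418585] [array([234.34627268, 259.40556638]), array([529.9808723 , 261.52252055])]
spindle [397.2027355  378.33011881]
```

```bash
python3 -c "
from h import *
import pickle
S=pickle.load(open('c5.pkl','rb'))['scene']
g=cv2.cvtColor(S['img'],cv2.COLOR_RGB2GRAY)
print('     ',*range(219,247))
for v in range(140,160): print(v,*g[v,219:247])
C=np.array([.5317,.117])
for dx in(0,-.0045):
    c=C+dx*np.array([.783,-.622])
    for z in(.191,.197):
        print(dx,z,[np.round(proj(S,[c[0]+.029*np.cos(t),c[1]+.029*np.sin(t),z]),1).tolist() for t in np.radians([-130,-110,-90,-70,-50,-30])])
"
```

```text
219 220 221 222 223 224 225 226 227 228 229 230 231 232 233 234 235 236 237 238 239 240 241 242 243 244 245 246
140 51 50 50 48 47 48 53 57 56 49 53 72 85 88 87 84 81 89 108 110 83 90 119 132 132 132 134 144
141 53 51 50 49 49 48 48 49 51 50 57 77 88 91 87 84 81 92 118 122 99 106 125 133 133 133 132 133
142 54 53 51 50 48 48 48 49 49 53 61 76 88 89 86 85 90 118 157 163 134 124 131 135 134 133 134 134
143 60 58 53 49 49 49 49 48 50 55 66 78 87 92 92 98 121 159 193 186 150 132 134 134 134 134 135 135
144 89 83 70 57 50 49 49 49 52 65 76 84 97 106 109 124 159 177 181 157 127 125 131 134 134 134 134 133
145 119 113 98 77 57 49 48 48 55 72 81 88 107 120 124 135 160 151 128 109 105 118 129 134 134 134 134 134
146 127 129 122 99 67 51 49 47 54 73 79 81 103 119 121 117 118 109 99 97 102 116 125 131 134 134 134 134
147 130 134 133 112 75 52 49 48 54 73 79 77 93 107 104 98 95 96 97 99 104 115 120 129 134 135 136 135
148 135 136 137 130 90 56 49 48 53 73 79 76 87 98 98 97 96 97 97 98 108 121 123 129 134 135 135 135
149 138 137 142 148 111 64 49 48 53 69 78 76 85 96 101 97 97 97 97 102 121 142 1
[... 876 characters left out ...]
09 109 121 124 123 122 123 123 119 109 96
158 197 159 125 146 186 211 220 215 176 134 111 102 97 101 107 110 110 105 106 117 120 121 123 123 122 121 122 126
159 161 141 137 175 209 220 222 214 169 129 112 106 97 93 95 99 104 105 105 111 115 120 122 121 122 120 135 162
0 0.191 [[232.2, 155.5], [235.7, 155.2], [238.8, 154.1], [241.2, 152.3], [242.6, 150.0], [242.8, 147.7]]
0 0.197 [[232.1, 154.0], [235.6, 153.7], [238.7, 152.6], [241.1, 150.8], [242.5, 148.6], [242.7, 146.2]]
-0.0045 0.191 [[230.7, 155.5], [234.1, 155.2], [237.2, 154.0], [239.7, 152.3], [241.1, 150.0], [241.3, 147.7]]
-0.0045 0.197 [[230.6, 154.0], [234.0, 153.7], [237.1, 152.6], [239.6, 150.8], [241.0, 148.6], [241.2, 146.2]]
```

The washer matches the model, but the flange edges (columns 221.3 and 241.3) put the nut about 5 mm off along -tool x. I'll correct that and re-measure.

arm_command:
  series:
    - {"tx":0.006,"ty":-0.0003,"tz":0,"ax":0,"ay":0,"az":0}
    - {"tx":0,"ty":0,"tz":0.01,"ax":0,"ay":0,"az":0}
    - {"tx":0,"ty":0,"tz":0,"ax":0,"ay":0,"az":0}
    - {"tx":0,"ty":0,"tz":0,"ax":0,"ay":0,"az":0}

```text
clock: 6.43
position: [0.5339, 0.1093, 0.268]
ee_rot: [0.001, 0.824, -0.567, -0.001]
force: [-0.9, 0.0, -1.7]
width: 0.0474
grip_force: 40.6
```

```bash
python3 -c "
from h import *
import pickle
s,R=st([.5325,.116,.247])
S=cam('scene');pickle.dump(S,open('c6.pkl','wb'))
g=cv2.cvtColor(S['img'],cv2.COLOR_RGB2GRAY)
print('     ',*range(219,247))
for v in range(150,162): print(v,*g[v,219:247])
zf=s['position'][2]-.085+.003
for c in([.5325,.116],):
  print([np.round(proj(S,[c[0]+k*.029*.783,c[1]-k*.029*.622,zf]),1).tolist() for k in(-1,1)],[np.round(proj(S,[c[0]-.029*.531,c[1]-.029*.774,zf+d]),1).tolist() for d in(-.003,.003)])
"
```

```text
t 6.43 p [0.5339 0.1093 0.268 ] yawy -159.04 zax [-1.8e-03 -6.0e-04 -1.0e+00] q [ 0.489  0.26   0.023 -0.    -1.336 -0.123] F [-0.92  0.03 -1.68] M [-0.037 -0.002 -0.019] w 0.0474 g 40.6
tool shift [-0.0067 -0.0011  0.021 ]
      219 220 221 222 223 224 225 226 227 228 229 230 231 232 233 234 235 236 237 238 239 240 241 242 243 244 245 246
150 137 137 137 136 140 140 100 58 48 48 51 64 74 78 99 115 107 97 95 96 97 99 106 119 128 134 135 136
151 137 136 135 135 142 149 107 59 49 49 51 61 73 75 86 99 99 98 97 98 97 99 107 122 141 141 136 136
152 136 135 134 134 143 152 114 65 50 49 51 61 73 74 82 95 99 98 97 97 96 99 111 130 148 145 136 133
153 136 136 139 143 157 165 136 94 64 51 51 61 73 75 84 96 99 97 96 97 102 114 134 147 141 135 126 128
154 135 141 161 179 189 189 167 135 94 66 58 66 77 80 85 94 97 97 101 113 135 158 168 157 127 114 107 117
155 155 152 171 197 195 189 174 149 115 92 84 85 90 88 87 92 101 113 134 160 180 187 172 137 108 98 94 100
156 195 180 161 169 160 168 178 157 128 113 109 106 107 102 98 108 131 158 179 191 187 168 138 117 111 107 96 89
157 216 189 146 138 155 188 206 194 172 142 118 110 112 110 113 138 164 182 183 171 148 126 116 117 121 119 109 92
158 198 159 125 147 186 211 219 218 211 185 137 106 101 101 111 138 154 153 141 124 113 114 118 121 122 122 118 103
159 161 141 137 175 209 221 222 222 222 209 159 112 95 92 96 108 116 113 106 106 112 118 122 122 122 122 120 113
160 141 140 157 197 217 222 221 221 222 213 163 114 100 99 98 102 106 104 102 104 111 119 122 122 122 122 121 123
161 139 143 170 206 221 222 221 221 221 209 155 107 102 104 103 106 109 107 106 106 105 114 120 122 121 121 123 132
[[223.7, 149.8], [243.4, 150.0]] [[233.8, 157.1], [233.6, 155.7]]
```

```bash
python3 -c "
from h import *
import pickle
S=pickle.load(open('c6.pkl','rb'))
b=S['img'][:,:,2]
for u in(228,234,240): print(u,'rows160-180',b[160:182,u])
for v in(160,163,165): print(v,'cols215-225',b[v,215:226],'245-255',b[v,243:254])
a=np.radians(np.arange(0,360,1)); w=np.array([proj(S,[.5325+.04*np.cos(t),.116+.04*np.sin(t),.138]) for t in a])
print('pred bottom',w[w[:,1].argmax()],'L',w[w[:,0].argmin()],'R',w[w[:,0].argmax()])
for u in(228,240): k=[q for q in w if abs(q[0]-u)<.3 and q[1]>165]; print(u,np.round(k,1))
"
```

```text
228 rows160-180 [205 200 196 199 205 211 214 214 213 209 191 148  99  81  76  66  58  56
  61  68  78  84]
234 rows160-180 [ 97 100 101 102 102 100 118 163 200 210 208 190 144  94  81  82  82  79
  68  58  55  55]
240 rows160-180 [112 107 103 103 108 126 169 206 214 210 187 137  89  70  57  54  53  53
  58  71  83  88]
160 cols215-225 [100 102  99  90  84  85 118 180 209 215 213] 245-255 [115 116 115 114 102  81  66  60  59  62  69]
163 cols215-225 [ 76  77  82  84  82  98 152 198 213 215 213] 245-255 [115 115 138 173 157 108  81  78  77  71  65]
165 cols215-225 [ 62  59  67  74  80  88 125 183 208 213 214] 245-255 [155 172 189 180 132  90  82  80  80  79  76]
pred bottom [233.80596634 170.96643773] L [221.13477709 161.88608715] R [247.64964326 161.09783573]
228 [[227.8 169.9]
 [228.  170. ]
 [228.2 170.1]]
240 [[239.8 170. ]
 [240.  169.9]
 [240.2 169.8]]
```

Relative to the washer, the nut now matches in column and sits about 1 mm toward the camera. I'll apply a small correction and start down.

arm_command:
  series:
    - {"tx":-0.0006,"ty":-0.001,"tz":0.005,"ax":0,"ay":0,"az":0}
    - {"tx":0,"ty":0,"tz":0.006,"ax":0,"ay":0,"az":0}
    - {"tx":0,"ty":0,"tz":0.003,"ax":0,"ay":0,"az":0}
    - {"tx":0,"ty":0,"tz":0,"ax":0,"ay":0,"az":0}
    - {"tx":0,"ty":0,"tz":0,"ax":0,"ay":0,"az":0}

```text
clock: 6.9
position: [0.5351, 0.1111, 0.2545]
ee_rot: [0.0, 0.824, -0.566, -0.0]
force: [-0.0, 0.3, -1.1]
width: 0.0472
grip_force: 40.6
```

```bash
python3 -c "
from h import *
st([.5346,.1102,.240])"
```

```text
t 6.9 p [0.5351 0.1111 0.2545] yawy -158.96 zax [-7.e-04 -4.e-04 -1.e+00] q [ 0.491  0.268  0.     0.    -1.303 -0.124] F [-0.05  0.32 -1.06] M [-0.035  0.002  0.012] w 0.0472 g 40.6
tool shift [0.0007 0.0008 0.0145]
```

arm_command:
  series:
    - {"tx":0.0003,"ty":0.0005,"tz":0.0025,"ax":0,"ay":0,"az":0}
    - {"tx":0,"ty":0,"tz":0.0025,"ax":0,"ay":0,"az":0}
    - {"tx":0,"ty":0,"tz":0.001,"ax":0,"ay":0,"az":0}
    - {"tx":0,"ty":0,"tz":0,"ax":0,"ay":0,"az":0}

```text
clock: 7.23
position: [0.5347, 0.1106, 0.2485]
ee_rot: [0.0, 0.824, -0.566, -0.0]
force: [0.5, 0.1, -0.8]
width: 0.0473
grip_force: 40.6
```

arm_command:
  series:
    - {"tx":0,"ty":0,"tz":0.001,"ax":0,"ay":0,"az":0}
    - {"tx":0,"ty":0,"tz":0.001,"ax":0,"ay":0,"az":0}
    - {"tx":0,"ty":0,"tz":0,"ax":0,"ay":0,"az":0}

```text
clock: 7.48
position: [0.5349, 0.1107, 0.2468]
ee_rot: [-0.0, 0.824, -0.566, 0.0]
force: [-0.2, -0.5, -0.4]
width: 0.0473
grip_force: 40.6
```

arm_command:
  series:
    - {"tx":0,"ty":0,"tz":0.001,"ax":0,"ay":0,"az":0}
    - {"tx":0,"ty":0,"tz":0.001,"ax":0,"ay":0,"az":0}
    - {"tx":0,"ty":0,"tz":0,"ax":0,"ay":0,"az":0}

```text
clock: 7.73
position: [0.5354, 0.1111, 0.2449]
ee_rot: [-0.001, 0.824, -0.566, 0.0]
force: [2.5, 2.0, -2.0]
width: 0.047
grip_force: 40.4
```

arm_command:
  series:
    - {"tx":-0.0006,"ty":-0.0018,"tz":0,"ax":0,"ay":0,"az":0}
    - {"tx":0,"ty":0,"tz":0.001,"ax":0,"ay":0,"az":0}
    - {"tx":0,"ty":0,"tz":0,"ax":0,"ay":0,"az":0}

```text
clock: 7.98
position: [0.5359, 0.1121, 0.2434]
ee_rot: [0.0, 0.824, -0.566, -0.001]
force: [-0.9, 1.2, -0.5]
width: 0.0471
grip_force: 40.5
```

arm_command:
  series:
    - {"tx":0,"ty":0,"tz":0.001,"ax":0,"ay":0,"az":0}
    - {"tx":0,"ty":0,"tz":0,"ax":0,"ay":0,"az":0}

```text
clock: 8.15
position: [0.536, 0.1121, 0.2425]
ee_rot: [0.0, 0.824, -0.566, -0.001]
force: [-2.4, 2.6, -0.1]
width: 0.0475
grip_force: 40.5
```

arm_command:
  series:
    - {"tx":-0.0013,"ty":0,"tz":0,"ax":0,"ay":0,"az":0}
    - {"tx":0,"ty":0,"tz":0.001,"ax":0,"ay":0,"az":0}
    - {"tx":0,"ty":0,"tz":0,"ax":0,"ay":0,"az":0}

```text
clock: 8.4
position: [0.536, 0.113, 0.2417]
ee_rot: [0.0, 0.824, -0.566, 0.0]
force: [-0.2, 0.1, -1.1]
width: 0.0471
grip_force: 40.6
```

arm_command:
  series:
    - {"tx":0,"ty":0,"tz":0.001,"ax":0,"ay":0,"az":0}
    - {"tx":0,"ty":0,"tz":0,"ax":0,"ay":0,"az":0}

```text
clock: 8.57
position: [0.5359, 0.113, 0.2407]
ee_rot: [0.0, 0.824, -0.566, 0.0]
force: [0.1, -0.9, -2.2]
width: 0.0476
grip_force: 40.6
```

arm_command:
  series:
    - {"tx":0,"ty":0,"tz":0.001,"ax":0,"ay":0,"az":0}
    - {"tx":0,"ty":0,"tz":0,"ax":0,"ay":0,"az":0}

```text
clock: 8.73
position: [0.5359, 0.113, 0.2397]
ee_rot: [0.0, 0.824, -0.566, -0.0]
force: [1.1, -0.7, -1.3]
width: 0.0471
grip_force: 40.6
```

arm_command:
  series:
    - {"tx":0,"ty":0,"tz":0.001,"ax":0,"ay":0,"az":0}
    - {"tx":0,"ty":0,"tz":0,"ax":0,"ay":0,"az":0}

```text
clock: 8.9
position: [0.5358, 0.1131, 0.2387]
ee_rot: [0.0, 0.824, -0.566, -0.0]
force: [0.2, 0.0, -0.8]
width: 0.0471
grip_force: 40.6
```

arm_command:
  series:
    - {"tx":0,"ty":0,"tz":0.001,"ax":0,"ay":0,"az":0}
    - {"tx":0,"ty":0,"tz":0,"ax":0,"ay":0,"az":0}

```text
clock: 9.07
position: [0.5358, 0.1131, 0.2377]
ee_rot: [0.0, 0.824, -0.566, -0.0]
force: [0.2, 0.3, -1.2]
width: 0.0468
grip_force: 40.6
```

arm_command:
  series:
    - {"tx":0,"ty":0,"tz":0.001,"ax":0,"ay":0,"az":0}
    - {"tx":0,"ty":0,"tz":0,"ax":0,"ay":0,"az":0}

```text
clock: 9.23
position: [0.5358, 0.1131, 0.2367]
ee_rot: [0.0, 0.824, -0.566, -0.0]
force: [-0.8, -0.1, -1.1]
width: 0.0473
grip_force: 40.6
```

arm_command:
  series:
    - {"tx":0,"ty":0,"tz":0.001,"ax":0,"ay":0,"az":0}
    - {"tx":0,"ty":0,"tz":0,"ax":0,"ay":0,"az":0}

```text
clock: 9.4
position: [0.5358, 0.1131, 0.2357]
ee_rot: [0.0, 0.824, -0.566, -0.0]
force: [-0.2, -0.0, -2.4]
width: 0.047
grip_force: 40.6
```

arm_command:
  series:
    - {"tx":0,"ty":0,"tz":0.001,"ax":0,"ay":0,"az":0}
    - {"tx":0,"ty":0,"tz":0,"ax":0,"ay":0,"az":0}

```text
clock: 9.57
position: [0.5358, 0.1131, 0.2347]
ee_rot: [0.0, 0.824, -0.566, -0.0]
force: [0.1, 0.9, -0.9]
width: 0.0474
grip_force: 40.6
```

arm_command:
  series:
    - {"tx":0,"ty":0,"tz":0.0008,"ax":0,"ay":0,"az":0}
    - {"tx":0,"ty":0,"tz":0,"ax":0,"ay":0,"az":0}

```text
clock: 9.73
position: [0.536, 0.1131, 0.2342]
ee_rot: [-0.0, 0.824, -0.566, 0.0]
force: [0.5, -0.4, -0.4]
width: 0.0471
grip_force: 40.6
```

arm_command:
  series:
    - {"tx":0,"ty":0,"tz":0.0008,"ax":0,"ay":0,"az":0}
    - {"tx":0,"ty":0,"tz":0,"ax":0,"ay":0,"az":0}

```text
clock: 9.9
position: [0.536, 0.1131, 0.234]
ee_rot: [-0.0, 0.824, -0.566, 0.0]
force: [-1.1, 0.8, 4.2]
width: 0.0469
grip_force: 40.8
```

arm_command:
  series:
    - {"tx":0,"ty":0,"tz":0.0008,"ax":0,"ay":0,"az":0}
    - {"tx":0,"ty":0,"tz":0,"ax":0,"ay":0,"az":0}

```text
clock: 10.07
position: [0.5359, 0.1132, 0.2339]
ee_rot: [-0.001, 0.824, -0.566, 0.001]
force: [-3.7, 0.8, 7.3]
width: 0.0473
grip_force: 41.0
```

Contact at TCP z≈0.234 means the underside is at about 0.149. I'll ease up and loosen the pads into a cage, so only the nut's own weight presses while I turn it.

arm_command:
  series:
    - {"tx":0,"ty":0,"tz":-0.0012,"ax":0,"ay":0,"az":0}
    - {"tx":0,"ty":0,"tz":0,"ax":0,"ay":0,"az":0}

```text
clock: 10.23
position: [0.536, 0.1132, 0.234]
ee_rot: [-0.0, 0.824, -0.566, 0.0]
force: [-1.8, 0.9, 3.7]
width: 0.047
grip_force: 40.9
```

arm_command:
  series:
    - {"tx":0,"ty":0,"tz":0,"ax":0,"ay":0,"az":0}
    - {"tx":0,"ty":0,"tz":0,"ax":0,"ay":0,"az":0}
    - {"tx":0,"ty":0,"tz":0,"ax":0,"ay":0,"az":0}
    - {"tx":0,"ty":0,"tz":-0.002,"ax":0,"ay":0,"az":0}
    - {"tx":0,"ty":0,"tz":0,"ax":0,"ay":0,"az":0}
  claw: 58
  force: 20

```text
clock: 10.65
position: [0.5361, 0.1131, 0.2359]
ee_rot: [-0.0, 0.824, -0.566, 0.0]
force: [-0.3, -0.2, -0.4]
width: 0.0494
grip_force: 0.0
```

```bash
cat > look.py <<'E'
from h import *
import sys
s,R=st(); S=cam('scene'); g=cv2.cvtColor(S['img'],cv2.COLOR_RGB2GRAY); cv2.imwrite('pics/raw_%.2f.png'%s['clock'],S['img'][:,:,::-1])
print('     ',*range(225,246,2))
for v in range(150,174): print(v,*g[v,225:246:2])
E
python3 look.py
```

```text
t 10.65 p [0.5361 0.1131 0.2359] yawy -158.97 zax [ 3.e-04 -0.e+00 -1.e+00] q [ 0.494  0.28  -0.032  0.    -1.258 -0.127] F [-0.33 -0.2  -0.35] M [-0.007  0.011  0.04 ] w 0.0494 g 0.0
      225 227 229 231 233 235 237 239 241 243 245
150 47 61 72 50 77 89 84 96 97 103 134
151 48 48 52 51 81 89 83 94 125 118 134
152 49 48 49 54 88 92 84 112 164 131 134
153 49 48 49 56 98 104 93 152 183 132 126
154 50 49 48 62 105 119 112 167 163 112 108
155 63 49 49 69 106 126 119 138 122 98 94
156 98 49 50 72 106 131 106 105 106 109 96
157 132 49 50 73 98 123 98 99 102 116 108
158 144 51 50 73 82 100 99 99 100 119 116
159 155 55 50 72 77 93 99 100 102 133 122
160 181 79 49 73 79 94 99 102 129 147 136
161 198 119 63 75 85 95 102 128 167 141 166
162 203 141 88 86 91 100 128 172 182 124 189
163 214 150 108 104 99 115 167 193 158 119 195
164 222 183 112 110 109 142 175 169 124 134 203
165 222 205 116 106 107 141 140 128 127 168 210
166 221 201 128 111 107 118 117 131 163 202 202
167 218 200 152 130 118 126 139 175 204 216 177
168 208 215 193 172 135 162 183 213 220 202 151
169 181 211 216 211 178 201 215 219 213 166 130
170 145 184 211 218 210 214 215 204 182 134 111
171 124 146 182 198 200 198 189 168 141 113 85
172 107 133 145 161 164 162 142 131 119 90 71
173 87 124 136 139 137 134 120 116 94 72 69
```

arm_command:
  series:
    - {"tx":0,"ty":-0.0004,"tz":0,"ax":0,"ay":0,"az":-5}
    - {"tx":0,"ty":-0.0004,"tz":0,"ax":0,"ay":0,"az":-5}
    - {"tx":0,"ty":-0.0004,"tz":0,"ax":0,"ay":0,"az":-5}
    - {"tx":0,"ty":-0.0004,"tz":0,"ax":0,"ay":0,"az":-5}
    - {"tx":0,"ty":-0.0004,"tz":0,"ax":0,"ay":0,"az":-5}

```text
clock: 11.12
position: [0.5372, 0.114, 0.2355]
ee_rot: [0.0, 0.928, -0.372, -0.0]
force: [-2.2, -0.2, 0.8]
width: 0.0497
grip_force: 1.0
```

```bash
python3 look.py
```

```text
t 11.12 p [0.5372 0.114  0.2355] yawy -133.73 zax [-1.1e-03 -3.0e-04 -1.0e+00] q [ 0.494  0.284 -0.028 -0.    -1.26   0.314] F [-2.15 -0.22  0.81] M [-0.138  0.621  0.019] w 0.0497 g 1.0
      225 227 229 231 233 235 237 239 241 243 245
150 136 63 53 52 47 47 72 97 123 132 135
151 127 67 52 50 48 47 68 96 123 126 135
152 140 67 50 50 49 46 68 105 122 120 134
153 181 72 50 52 50 47 80 113 115 121 125
154 204 77 51 54 51 48 95 113 97 106 108
155 187 78 54 54 53 51 94 99 89 98 94
156 176 93 66 52 50 55 84 89 89 106 97
157 198 117 90 54 48 59 83 87 88 112 108
158 210 134 109 59 50 61 82 87 88 112 115
159 213 147 113 62 49 61 79 86 91 111 118
160 212 164 116 63 49 59 81 88 100 111 120
161 205 172 125 69 53 60 85 96 113 112 122
162 200 170 150 102 70 73 93 109 114 114 130
163 213 171 173 141 99 96 105 116 105 118 148
164 222 189 161 150 113 110 110 113 109 128 178
165 222 212 154 129 107 107 107 114 120 132 194
166 220 222 186 131 112 108 113 122 124 125 164
167 218 221 213 177 147 121 121 124 124 122 122
168 208 220 221 214 186 126 122 123 125 117 104
169 181 211 220 221 208 139 135 130 123 105 92
170 145 183 211 218 212 173 169 151 122 92 82
171 125 146 182 197 200 190 179 156 126 89 75
172 108 134 145 161 165 162 143 133 120 84 71
173 88 125 136 139 137 135 121 116 96 74 70
```

arm_command:
  series:
    - {"tx":0,"ty":0.001,"tz":0,"ax":0,"ay":0,"az":-4}
    - {"tx":0,"ty":-0.0001,"tz":0,"ax":0,"ay":0,"az":-4}
    - {"tx":0,"ty":-0.0001,"tz":0,"ax":0,"ay":0,"az":-4}
    - {"tx":0,"ty":-0.0001,"tz":0,"ax":0,"ay":0,"az":-4}
    - {"tx":0,"ty":-0.0001,"tz":0,"ax":0,"ay":0,"az":-4}

```text
clock: 11.58
position: [0.5374, 0.1138, 0.2362]
ee_rot: [-0.0, 0.978, -0.207, 0.001]
force: [-1.1, 0.1, 2.1]
width: 0.0493
grip_force: 1.4
```

```bash
python3 look.py
```

```text
t 11.58 p [0.5374 0.1138 0.2362] yawy -113.89 zax [ 1.1e-03  3.0e-04 -1.0e+00] q [ 0.494  0.283 -0.028  0.    -1.259  0.66 ] F [-1.06  0.13  2.08] M [ 0.03   0.23  -0.051] w 0.0493 g 1.4
      225 227 229 231 233 235 237 239 241 243 245
150 151 202 117 89 53 46 50 49 50 116 135
151 165 205 106 87 52 47 49 48 49 111 135
152 164 202 124 91 56 46 49 49 50 111 134
153 159 188 165 124 71 47 52 52 50 113 126
154 170 162 197 178 101 48 54 53 51 97 108
155 162 127 203 209 121 48 51 50 54 88 94
156 152 108 171 185 116 50 49 53 69 100 96
157 167 108 119 131 102 54 49 58 80 111 109
158 181 112 105 116 103 60 49 58 86 114 118
159 192 131 111 118 104 65 50 57 93 114 120
160 198 164 115 120 103 66 49 57 104 111 121
161 200 188 125 119 108 71 55 68 111 110 122
162 202 188 149 128 126 95 79 88 109 114 122
163 214 174 164 165 167 131 107 105 110 119 122
164 222 172 149 172 182 144 115 107 117 122 122
165 222 195 148 130 140 121 110 112 122 122 121
166 221 217 186 128 110 108 112 121 124 123 117
167 218 222 213 173 132 130 132 133 125 122 108
168 207 219 221 210 178 176 177 172 127 117 96
169 181 212 220 221 212 213 214 205 129 104 87
170 144 184 211 217 217 217 216 200 127 92 79
171 124 146 182 197 200 197 189 166 125 89 74
172 107 133 144 160 163 161 142 132 119 84 69
173 88 124 135 139 137 133 120 116 96 72 69
```

arm_command:
  series:
    - {"tx":0,"ty":-0.0001,"tz":0,"ax":0,"ay":0,"az":-4}
    - {"tx":0,"ty":-0.0001,"tz":0,"ax":0,"ay":0,"az":-4}
    - {"tx":0,"ty":-0.0001,"tz":0,"ax":0,"ay":0,"az":-4}
    - {"tx":0,"ty":-0.0001,"tz":0,"ax":0,"ay":0,"az":-4}
    - {"tx":0,"ty":-0.0001,"tz":0,"ax":0,"ay":0,"az":-4}

```text
clock: 12.05
position: [0.5377, 0.1143, 0.2365]
ee_rot: [-0.0, 0.999, -0.035, 0.001]
force: [-0.3, 0.1, 3.7]
width: 0.0497
grip_force: 2.2
```

```bash
sed -i 's/225,246,2/223,242,2/;s/225:246:2/223:242:2/;s/range(150,174)/range(157,169)/' look.py; python3 look.py
```

```text
t 12.05 p [0.5377 0.1143 0.2365] yawy -93.96 zax [ 1.7e-03  3.0e-04 -1.0e+00] q [ 4.940e-01  2.830e-01 -2.700e-02  1.000e-03 -1.259e+00  1.007e+00] F [-0.27  0.11  3.66] M [-0.032  0.111 -0.133] w 0.0497 g 2.2
      223 225 227 229 231 233 235 237 239 241
157 151 191 124 115 127 137 118 90 59 48
158 179 197 127 115 115 112 103 90 60 48
159 203 196 133 115 117 109 103 93 60 51
160 215 201 160 121 116 108 105 95 64 65
161 221 205 185 145 121 108 107 100 81 88
162 221 202 183 178 143 119 129 124 103 103
163 221 213 167 185 173 151 171 160 114 109
164 219 222 169 156 167 168 181 161 111 116
165 216 222 195 151 126 141 139 123 114 121
166 207 220 218 187 128 114 112 114 132 135
167 188 218 222 213 173 132 130 138 176 179
168 159 208 220 221 209 178 176 183 212 216
```

arm_command:
  series:
    - {"tx":0,"ty":0,"tz":-0.001,"ax":0,"ay":0,"az":0}
    - {"tx":0,"ty":0,"tz":-0.001,"ax":0,"ay":0,"az":0}
    - {"tx":0,"ty":0,"tz":0,"ax":0,"ay":0,"az":0}

```text
clock: 12.35
position: [0.537, 0.1142, 0.2373]
ee_rot: [0.0, 0.999, -0.036, -0.0]
force: [0.1, 1.0, -1.8]
width: 0.049
grip_force: 1.4
```

```bash
python3 look.py; python3 -c "
import cv2,glob
f=sorted(glob.glob('pics/raw_*'),key=lambda s:float(s[:-4].split('_')[1])); print(f)
a=[cv2.resize(cv2.imread(x)[135:175,212:252],(400,300),interpolation=cv2.INTER_CUBIC) for x in (f[0],f[1],f[2],f[-1])]
import numpy as np
cv2.imwrite('pics/m.png',np.vstack([np.hstack(a[:2]),np.hstack(a[2:])]))"
```

```text
t 12.35 p [0.537  0.1142 0.2373] yawy -94.13 zax [-8.e-04 -1.e-04 -1.e+00] q [ 0.494  0.283 -0.025 -0.    -1.264  1.005] F [ 0.08  0.99 -1.79] M [ 0.024 -0.002  0.054] w 0.049 g 1.4
      223 225 227 229 231 233 235 237 239 241
157 152 171 119 114 129 131 110 92 55 49
158 180 182 120 116 114 107 102 90 56 48
159 202 188 124 116 116 110 104 91 56 54
160 214 196 143 119 117 111 104 92 61 74
161 220 198 174 143 121 110 109 108 84 98
162 221 202 186 179 143 118 135 151 110 107
163 221 214 176 186 173 145 176 184 117 110
164 220 222 171 152 170 162 181 166 112 116
165 216 222 191 134 133 138 137 120 116 121
166 208 220 213 173 122 114 112 114 133 134
167 189 217 221 212 152 130 130 139 176 180
168 158 208 220 222 191 175 175 183 213 216
['pics/raw_10.65.png', 'pics/raw_11.12.png', 'pics/raw_11.58.png', 'pics/raw_12.05.png', 'pics/raw_12.35.png']
```

View pics/m.png

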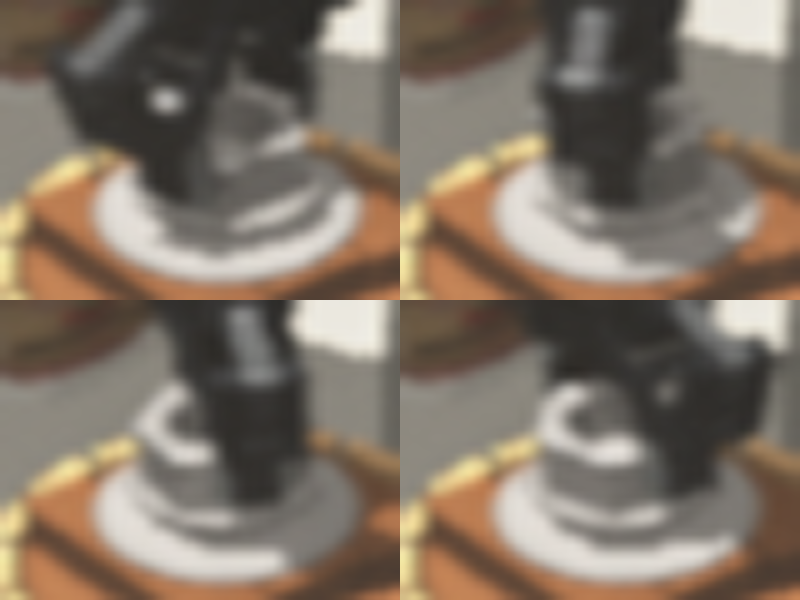

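The last view shows the nut upright on the spindle, with the fingers turned round it. The cage is jamming by friction: the fingers are now carrying the nut's weight. I'll grip firmly instead and follow the ramp by force.

arm_command:
  series:
    - {"tx":0,"ty":0,"tz":-0.0005,"ax":0,"ay":0,"az":0}
    - {"tx":0,"ty":0,"tz":0,"ax":0,"ay":0,"az":0}
    - {"tx":0,"ty":0,"tz":0,"ax":0,"ay":0,"az":0}
    - {"tx":0,"ty":0,"tz":0,"ax":0,"ay":0,"az":0}
  claw: 0
  force: 30

```text
clock: 12.73
position: [0.5372, 0.1142, 0.2381]
ee_rot: [0.0, 0.999, -0.035, -0.0]
force: [-0.5, 0.5, -1.6]
width: 0.0481
grip_force: 30.0
```

```bash
python3 -c "
from h import *
st()"
```

```text
t 12.73 p [0.5372 0.1142 0.2381] yawy -93.99 zax [-2.e-04 -1.e-04 -1.e+00] q [ 0.494  0.282 -0.024 -0.    -1.265  1.007] F [-0.53  0.52 -1.59] M [ 0.022 -0.018 -0.031] w 0.0481 g 30.0
```

arm_command:
  series:
    - {"tx":0,"ty":0,"tz":0.0006,"ax":0,"ay":0,"az":0}
    - {"tx":0,"ty":0,"tz":0,"ax":0,"ay":0,"az":0}
  force: 40

```text
clock: 12.9
position: [0.5372, 0.1142, 0.2374]
ee_rot: [0.0, 0.999, -0.035, -0.0]
force: [0.3, 0.3, -1.4]
width: 0.0477
grip_force: 39.9
```

arm_command:
  series:
    - {"tx":0,"ty":0,"tz":0.0006,"ax":0,"ay":0,"az":0}
    - {"tx":0,"ty":0,"tz":0,"ax":0,"ay":0,"az":0}

```text
clock: 13.07
position: [0.5373, 0.1142, 0.2371]
ee_rot: [-0.0, 0.999, -0.035, 0.0]
force: [0.1, 0.3, -0.4]
width: 0.0475
grip_force: 39.9
```

arm_command:
  series:
    - {"tx":0,"ty":0,"tz":0.0006,"ax":0,"ay":0,"az":0}
    - {"tx":0,"ty":0,"tz":0,"ax":0,"ay":0,"az":0}

```text
clock: 13.23
position: [0.5373, 0.1142, 0.237]
ee_rot: [-0.0, 0.999, -0.035, 0.0]
force: [-1.5, 0.4, 2.7]
width: 0.0475
grip_force: 40.0
```

arm_command:
  series:
    - {"tx":0,"ty":-0.0001,"tz":-0.0002,"ax":0,"ay":0,"az":-4}
    - {"tx":0,"ty":-0.0001,"tz":-0.0002,"ax":0,"ay":0,"az":-4}
    - {"tx":0,"ty":-0.0001,"tz":-0.0002,"ax":0,"ay":0,"az":-4}
    - {"tx":0,"ty":0,"tz":0,"ax":0,"ay":0,"az":0}

```text
clock: 13.57
position: [0.5377, 0.1148, 0.2377]
ee_rot: [-0.0, 0.997, 0.071, 0.001]
force: [-0.5, -0.3, 3.8]
width: 0.0476
grip_force: 40.1
```

```bash
python3 -c "
from h import *
st()"
```

```text
t 13.57 p [0.5377 0.1148 0.2377] yawy -81.82 zax [ 1.7e-03  7.0e-04 -1.0e+00] q [ 0.495  0.282 -0.025  0.    -1.262  1.218] F [-0.49 -0.27  3.82] M [ 0.266  0.102 -0.003] w 0.0476 g 40.1
```

arm_command:
  series:
    - {"tx":0,"ty":-0.0001,"tz":-0.0002,"ax":0,"ay":0,"az":-4}
    - {"tx":0,"ty":-0.0001,"tz":-0.0003,"ax":0,"ay":0,"az":-4}
    - {"tx":0,"ty":-0.0001,"tz":-0.0002,"ax":0,"ay":0,"az":-4}
    - {"tx":0,"ty":0,"tz":0,"ax":0,"ay":0,"az":0}

```text
clock: 13.9
position: [0.5377, 0.1153, 0.2383]
ee_rot: [-0.0, 0.985, 0.174, 0.001]
force: [-1.0, 2.0, 3.8]
width: 0.0477
grip_force: 40.3
```

arm_command:
  series:
    - {"tx":0,"ty":-0.0001,"tz":-0.0002,"ax":0,"ay":0,"az":-4}
    - {"tx":0,"ty":-0.0001,"tz":-0.0003,"ax":0,"ay":0,"az":-4}
    - {"tx":0,"ty":-0.0001,"tz":-0.0002,"ax":0,"ay":0,"az":-4}
    - {"tx":0,"ty":0,"tz":0,"ax":0,"ay":0,"az":0}

```text
clock: 14.23
position: [0.5375, 0.1158, 0.239]
ee_rot: [-0.001, 0.961, 0.276, 0.001]
force: [-0.3, 3.3, 4.9]
width: 0.0475
grip_force: 40.5
```

```bash
python3 -c "
from h import *
st()"
```

```text
t 14.23 p [0.5375 0.1158 0.239 ] yawy -58.01 zax [ 0.0018  0.0016 -1.    ] q [ 4.970e-01  2.810e-01 -2.200e-02 -1.000e-03 -1.265e+00  1.633e+00] F [-0.35  3.3   4.9 ] M [ 1.298  0.2   -0.025] w 0.0475 g 40.5
```

arm_command:
  series:
    - {"tx":0.0005,"ty":-0.0008,"tz":-0.0003,"ax":0,"ay":0,"az":-4}
    - {"tx":0,"ty":-0.0002,"tz":-0.0003,"ax":0,"ay":0,"az":-4}
    - {"tx":0,"ty":-0.0002,"tz":-0.0002,"ax":0,"ay":0,"az":-4}
    - {"tx":0,"ty":0,"tz":0,"ax":0,"ay":0,"az":0}

```text
clock: 14.57
position: [0.5372, 0.1165, 0.2396]
ee_rot: [0.0, 0.927, 0.374, 0.001]
force: [-0.3, 2.0, 3.6]
width: 0.0475
grip_force: 40.3
```

arm_command:
  series:
    - {"tx":0,"ty":-0.0002,"tz":-0.0003,"ax":0,"ay":0,"az":-4}
    - {"tx":0,"ty":-0.0002,"tz":-0.0003,"ax":0,"ay":0,"az":-4}
    - {"tx":0,"ty":-0.0002,"tz":-0.0002,"ax":0,"ay":0,"az":-4}
    - {"tx":0,"ty":0,"tz":0,"ax":0,"ay":0,"az":0}

```text
clock: 14.9
position: [0.5362, 0.1167, 0.2395]
ee_rot: [-0.0, 0.883, 0.469, -0.0]
force: [-1.0, 1.4, 0.6]
width: 0.048
grip_force: 40.0
```

```bash
python3 look.py
```

```text
t 14.9 p [0.5362 0.1167 0.2395] yawy -34.13 zax [-7.e-04 -3.e-04 -1.e+00] q [ 0.499  0.281 -0.022 -0.    -1.269  2.047] F [-1.    1.38  0.61] M [ 0.547 -0.031  0.02 ] w 0.048 g 40.0
      223 225 227 229 231 233 235 237 239 241
157 109 120 117 114 122 131 107 105 111 98
158 105 148 123 114 115 109 106 107 109 101
159 128 171 136 115 116 110 107 107 108 115
160 176 185 165 127 117 109 106 109 119 138
161 215 203 187 163 130 111 111 133 156 152
162 222 213 178 187 163 132 142 176 182 139
163 221 219 169 170 182 166 175 190 160 116
164 219 221 188 137 155 165 163 152 122 116
165 216 222 213 148 115 121 122 109 116 129
166 208 220 222 188 126 110 113 112 132 164
167 188 217 221 214 173 134 132 139 176 204
168 158 208 219 220 210 178 176 183 213 220
```

arm_command:
  series:
    - {"tx":0,"ty":0,"tz":0.0006,"ax":0,"ay":0,"az":0}
    - {"tx":0,"ty":0,"tz":0,"ax":0,"ay":0,"az":0}

```text
clock: 15.12
position: [0.5361, 0.1167, 0.2389]
ee_rot: [-0.0, 0.884, 0.468, -0.001]
force: [-1.1, 1.2, -0.3]
width: 0.0476
grip_force: 39.9
```

```bash
python3 -c "
from h import *
st()"
```

```text
t 15.12 p [0.5361 0.1167 0.2389] yawy -34.16 zax [-1.1e-03 -2.0e-04 -1.0e+00] q [ 0.499  0.281 -0.023 -0.    -1.268  2.046] F [-1.08  1.16 -0.29] M [ 0.602  0.127 -0.006] w 0.0476 g 39.9
```

The vertical force vanished at a peak TCP z of about 0.2397, so the nut has passed the thread ends. Next I lower it into the thread.

arm_command:
  series:
    - {"tx":0,"ty":-0.0003,"tz":0.001,"ax":0,"ay":0,"az":0}
    - {"tx":0,"ty":0,"tz":0.001,"ax":0,"ay":0,"az":0}
    - {"tx":0,"ty":0,"tz":0,"ax":0,"ay":0,"az":0}

```text
clock: 15.37
position: [0.5361, 0.117, 0.2374]
ee_rot: [-0.0, 0.883, 0.469, 0.0]
force: [-2.0, 1.8, 3.2]
width: 0.0472
grip_force: 39.7
```

arm_command:
  series:
    - {"tx":0,"ty":0,"tz":0.001,"ax":0,"ay":0,"az":0}
    - {"tx":0,"ty":0,"tz":0,"ax":0,"ay":0,"az":0}

```text
clock: 15.53
position: [0.5361, 0.1172, 0.2364]
ee_rot: [-0.0, 0.883, 0.47, 0.0]
force: [-1.3, 3.0, 2.9]
width: 0.0474
grip_force: 39.7
```

arm_command:
  series:
    - {"tx":0,"ty":0,"tz":0.0008,"ax":0,"ay":0,"az":0}
    - {"tx":0,"ty":0,"tz":0,"ax":0,"ay":0,"az":0}

```text
clock: 15.7
position: [0.5362, 0.1168, 0.2352]
ee_rot: [0.0, 0.883, 0.47, -0.0]
force: [0.6, 0.5, -1.6]
width: 0.0479
grip_force: 40.3
```

arm_command:
  series:
    - {"tx":0,"ty":0,"tz":0.0008,"ax":0,"ay":0,"az":0}
    - {"tx":0,"ty":0,"tz":0,"ax":0,"ay":0,"az":0}

```text
clock: 15.87
position: [0.5361, 0.1167, 0.2341]
ee_rot: [0.0, 0.883, 0.47, -0.0]
force: [1.2, 1.4, -1.6]
width: 0.0477
grip_force: 40.4
```

arm_command:
  series:
    - {"tx":0,"ty":0,"tz":0.0008,"ax":0,"ay":0,"az":0}
    - {"tx":0,"ty":0,"tz":0,"ax":0,"ay":0,"az":0}

```text
clock: 16.03
position: [0.5361, 0.1168, 0.2337]
ee_rot: [0.0, 0.883, 0.47, -0.0]
force: [1.4, 1.6, -0.7]
width: 0.0474
grip_force: 40.3
```

arm_command:
  series:
    - {"tx":0,"ty":0,"tz":0.0006,"ax":0,"ay":0,"az":0}
    - {"tx":0,"ty":0,"tz":0,"ax":0,"ay":0,"az":0}

```text
clock: 16.2
position: [0.5361, 0.1168, 0.2336]
ee_rot: [0.0, 0.883, 0.47, -0.0]
force: [-0.3, 1.0, 1.2]
width: 0.0473
grip_force: 40.4
```

```bash
python3 look.py
```

```text
t 16.2 p [0.5361 0.1168 0.2336] yawy -33.97 zax [ 1.e-04 -3.e-04 -1.e+00] q [ 0.5    0.284 -0.034  0.    -1.254  2.049] F [-0.33  1.04  1.21] M [ 0.293  0.201 -0.   ] w 0.0473 g 40.4
      223 225 227 229 231 233 235 237 239 241
157 100 101 116 129 177 186 165 127 116 87
158 107 109 119 115 132 126 119 107 109 95
159 127 129 123 115 116 104 106 108 110 101
160 177 164 136 114 116 107 107 107 108 107
161 215 196 162 123 115 109 106 107 112 132
162 222 207 189 151 122 113 108 119 140 162
163 220 214 188 174 143 125 135 160 176 160
164 220 217 172 169 173 154 175 191 177 132
165 216 221 188 149 170 165 179 169 141 126
166 207 221 213 154 136 134 139 125 128 163
167 188 218 221 193 148 128 131 130 162 204
168 159 208 219 218 191 174 175 177 202 220
```

The nut is seated 6 mm below the peak, so it has dropped into the thread. Next I screw it down clockwise, following the lead.

arm_command:
  series:
    - {"tx":0,"ty":0.0002,"tz":0.0002,"ax":0,"ay":0,"az":4}
    - {"tx":0,"ty":0.0002,"tz":0.0002,"ax":0,"ay":0,"az":4}
    - {"tx":0,"ty":0.0002,"tz":0.0003,"ax":0,"ay":0,"az":4}
    - {"tx":0,"ty":0,"tz":0,"ax":0,"ay":0,"az":0}

```text
clock: 16.58
position: [0.5366, 0.1164, 0.2329]
ee_rot: [0.0, 0.928, 0.374, 0.0]
force: [-0.1, 0.5, 2.4]
width: 0.0473
grip_force: 40.6
```

arm_command:
  series:
    - {"tx":0,"ty":0.0002,"tz":0.0002,"ax":0,"ay":0,"az":4}
    - {"tx":0,"ty":0.0002,"tz":0.0002,"ax":0,"ay":0,"az":4}
    - {"tx":0,"ty":0.0002,"tz":0.0003,"ax":0,"ay":0,"az":4}
    - {"tx":0,"ty":0,"tz":0,"ax":0,"ay":0,"az":0}

```text
clock: 16.92
position: [0.537, 0.1159, 0.2322]
ee_rot: [0.0, 0.961, 0.276, -0.0]
force: [-0.9, 1.1, 2.0]
width: 0.0475
grip_force: 40.6
```

```bash
python3 -c "
from h import *
st()"
```

```text
t 16.92 p [0.537  0.1159 0.2322] yawy -57.99 zax [ 1.e-04 -3.e-04 -1.e+00] q [ 0.498  0.286 -0.035  0.    -1.251  1.632] F [-0.85  1.1   1.95] M [ 0.185  0.287 -0.046] w 0.0475 g 40.6
```

arm_command:
  series:
    - {"tx":0,"ty":0.0002,"tz":0.0003,"ax":0,"ay":0,"az":5}
    - {"tx":0,"ty":0.0002,"tz":0.0003,"ax":0,"ay":0,"az":5}
    - {"tx":0,"ty":0.0002,"tz":0.0002,"ax":0,"ay":0,"az":4}
    - {"tx":0,"ty":0.0002,"tz":0.0003,"ax":0,"ay":0,"az":5}
    - {"tx":0,"ty":0,"tz":0,"ax":0,"ay":0,"az":0}

```text
clock: 17.33
position: [0.5373, 0.1151, 0.231]
ee_rot: [0.0, 0.994, 0.114, 0.0]
force: [-0.9, 0.0, 1.5]
width: 0.0479
grip_force: 40.6
```

arm_command:
  series:
    - {"tx":0,"ty":0.0002,"tz":0.0003,"ax":0,"ay":0,"az":5}
    - {"tx":0,"ty":0.0002,"tz":0.0003,"ax":0,"ay":0,"az":5}
    - {"tx":0,"ty":0.0002,"tz":0.0002,"ax":0,"ay":0,"az":4}
    - {"tx":0,"ty":0.0002,"tz":0.0003,"ax":0,"ay":0,"az":5}
    - {"tx":0,"ty":0,"tz":0,"ax":0,"ay":0,"az":0}

```text
clock: 17.75
position: [0.5376, 0.1145, 0.2299]
ee_rot: [-0.0, 0.999, -0.051, 0.0]
force: [0.2, -0.1, 1.7]
width: 0.0478
grip_force: 40.6
```

```bash
python3 -c "
from h import *
st()"
```

```text
t 17.75 p [0.5376 0.1145 0.2299] yawy -95.87 zax [ 5.e-04  0.e+00 -1.e+00] q [ 0.495  0.287 -0.038  0.    -1.245  0.974] F [ 0.2  -0.1   1.71] M [ 0.008 -0.061 -0.034] w 0.0478 g 40.6
```

arm_command:
  series:
    - {"tx":0,"ty":0.0002,"tz":0.0003,"ax":0,"ay":0,"az":5}
    - {"tx":0,"ty":0.0002,"tz":0.0003,"ax":0,"ay":0,"az":5}
    - {"tx":0,"ty":0.0002,"tz":0.0002,"ax":0,"ay":0,"az":4}
    - {"tx":0,"ty":0.0002,"tz":0.0003,"ax":0,"ay":0,"az":5}
    - {"tx":0,"ty":0,"tz":0,"ax":0,"ay":0,"az":0}

```text
clock: 18.17
position: [0.5374, 0.1138, 0.2288]
ee_rot: [-0.0, 0.977, -0.215, 0.0]
force: [0.6, 0.0, 2.5]
width: 0.0477
grip_force: 40.6
```

arm_command:
  series:
    - {"tx":0,"ty":0.0002,"tz":0.0003,"ax":0,"ay":0,"az":5}
    - {"tx":0,"ty":0.0002,"tz":0.0003,"ax":0,"ay":0,"az":5}
    - {"tx":0,"ty":0.0002,"tz":0.0002,"ax":0,"ay":0,"az":4}
    - {"tx":0,"ty":0.0002,"tz":0.0003,"ax":0,"ay":0,"az":5}
    - {"tx":0,"ty":0,"tz":0,"ax":0,"ay":0,"az":0}

```text
clock: 18.58
position: [0.537, 0.1132, 0.2278]
ee_rot: [-0.0, 0.928, -0.373, 0.0]
force: [0.4, 0.6, 1.8]
width: 0.048
grip_force: 40.4
```

```bash
python3 -c "
from h import *
st()"
```

```text
t 18.58 p [0.537  0.1132 0.2278] yawy -133.77 zax [ 7.e-04  2.e-04 -1.e+00] q [ 0.493  0.287 -0.044  0.    -1.239  0.314] F [0.36 0.64 1.77] M [ 0.189 -0.153  0.009] w 0.048 g 40.4
```

arm_command:
  series:
    - {"tx":0,"ty":0.0002,"tz":0.0003,"ax":0,"ay":0,"az":5}
    - {"tx":0,"ty":0.0002,"tz":0.0003,"ax":0,"ay":0,"az":5}
    - {"tx":0,"ty":0.0002,"tz":0.0002,"ax":0,"ay":0,"az":4}
    - {"tx":0,"ty":0.0002,"tz":0.0003,"ax":0,"ay":0,"az":5}
    - {"tx":0,"ty":0,"tz":0,"ax":0,"ay":0,"az":0}

```text
clock: 19.0
position: [0.5364, 0.1126, 0.2268]
ee_rot: [-0.0, 0.854, -0.521, 0.0]
force: [0.9, 0.3, 2.3]
width: 0.0474
grip_force: 40.4
```

arm_command:
  series:
    - {"tx":0,"ty":0.0002,"tz":0.0003,"ax":0,"ay":0,"az":5}
    - {"tx":0,"ty":0.0002,"tz":0.0003,"ax":0,"ay":0,"az":5}
    - {"tx":0,"ty":0.0002,"tz":0.0002,"ax":0,"ay":0,"az":4}
    - {"tx":0,"ty":0,"tz":0,"ax":0,"ay":0,"az":0}

```text
clock: 19.33
position: [0.5358, 0.1123, 0.2259]
ee_rot: [-0.0, 0.784, -0.62, 0.0]
force: [-0.5, 0.5, 1.9]
width: 0.0479
grip_force: 40.4
```

```bash
python3 look.py
```

```text
t 19.33 p [0.5358 0.1123 0.2259] yawy -166.69 zax [ 5.e-04 -1.e-04 -1.e+00] q [ 0.493  0.286 -0.051  0.    -1.234 -0.261] F [-0.53  0.46  1.9 ] M [-0.03  -0.146  0.01 ] w 0.0479 g 40.4
      223 225 227 229 231 233 235 237 239 241
157 94 54 49 56 76 115 127 197 199 98
158 155 75 48 58 81 116 125 183 168 81
159 198 102 48 57 81 107 111 126 121 78
160 214 117 47 57 79 91 109 108 109 81
161 220 135 49 56 79 86 111 111 111 88
162 222 163 60 55 80 86 111 111 111 113
163 221 188 83 63 81 88 109 112 117 151
164 220 199 106 88 86 96 121 132 147 170
165 216 193 112 107 97 127 167 177 174 162
166 208 180 118 109 105 156 197 194 167 169
167 188 191 149 115 106 154 180 167 165 201
168 159 203 191 149 125 160 178 175 200 219
```

arm_command:
  series:
    - {"tx":0,"ty":0.0002,"tz":0.0003,"ax":0,"ay":0,"az":5}
    - {"tx":0,"ty":0.0002,"tz":0.0002,"ax":0,"ay":0,"az":4}
    - {"tx":0,"ty":0,"tz":0,"ax":0,"ay":0,"az":0}

```text
clock: 19.63
position: [0.5352, 0.1122, 0.2254]
ee_rot: [0.0, 0.733, -0.68, 0.0]
force: [-0.2, -0.6, 2.3]
width: 0.0476
grip_force: 40.5
```

arm_command:
  series:
    - {"tx":0,"ty":0.0002,"tz":0.0003,"ax":0,"ay":0,"az":5}
    - {"tx":0,"ty":0.0002,"tz":0.0002,"ax":0,"ay":0,"az":4}
    - {"tx":0,"ty":0,"tz":0,"ax":0,"ay":0,"az":0}

```text
clock: 19.88
position: [0.5348, 0.1122, 0.2248]
ee_rot: [-0.0, -0.677, 0.736, -0.0]
force: [0.2, 0.3, 4.5]
width: 0.0474
grip_force: 40.5
```

```bash
python3 -c "
from h import *
st()"
```

```text
t 19.88 p [0.5348 0.1122 0.2248] yawy 175.25 zax [ 1.e-04 -2.e-04 -1.e+00] q [ 0.493  0.285 -0.055  0.    -1.231 -0.576] F [0.17 0.29 4.46] M [-0.11   0.011  0.007] w 0.0474 g 40.5
```

arm_command:
  series:
    - {"tx":0,"ty":0.0002,"tz":0.0003,"ax":0,"ay":0,"az":5}
    - {"tx":0,"ty":0,"tz":0,"ax":0,"ay":0,"az":0}

```text
clock: 20.05
position: [0.5346, 0.1123, 0.2245]
ee_rot: [-0.0, -0.644, 0.765, -0.0]
force: [-0.1, -0.4, 2.7]
width: 0.0473
grip_force: 40.6
```

```bash
python3 -c "
from h import *
st()"
```

```text
t 20.05 p [0.5346 0.1123 0.2245] yawy 170.23 zax [-0.e+00 -2.e-04 -1.e+00] q [ 0.494  0.285 -0.056  0.    -1.23  -0.664] F [-0.1  -0.37  2.72] M [-0.136  0.181 -0.063] w 0.0473 g 40.6
```

arm_command:
  series:
    - {"tx":0,"ty":0.0002,"tz":0.0003,"ax":0,"ay":0,"az":5}
    - {"tx":0,"ty":0,"tz":0,"ax":0,"ay":0,"az":0}

```text
clock: 20.22
position: [0.5343, 0.1123, 0.2242]
ee_rot: [-0.0, -0.61, 0.792, -0.0]
force: [-0.9, 0.1, 4.4]
width: 0.048
grip_force: 40.7
```

```bash
python3 -c "
from h import *
st()"
```

```text
t 20.22 p [0.5343 0.1123 0.2242] yawy 165.23 zax [-1.e-04 -2.e-04 -1.e+00] q [ 0.494  0.284 -0.057  0.    -1.229 -0.752] F [-0.95  0.08  4.37] M [-0.104  0.296 -0.029] w 0.048 g 40.7
```

arm_command:
  series:
    - {"tx":0,"ty":0.0002,"tz":0.0003,"ax":0,"ay":0,"az":5}
    - {"tx":0,"ty":0,"tz":0,"ax":0,"ay":0,"az":0}

```text
clock: 20.38
position: [0.5341, 0.1123, 0.2239]
ee_rot: [-0.0, -0.575, 0.818, -0.0]
force: [-1.5, -0.4, 3.6]
width: 0.0475
grip_force: 40.7
```

```bash
python3 -c "
from h import *
st()"
```

```text
t 20.38 p [0.5341 0.1123 0.2239] yawy 160.23 zax [-2.e-04 -2.e-04 -1.e+00] q [ 0.494  0.284 -0.058  0.    -1.229 -0.839] F [-1.52 -0.38  3.63] M [-0.154  0.374  0.014] w 0.0475 g 40.7
```

arm_command:
  series:
    - {"tx":0,"ty":0.0001,"tz":0.0002,"ax":0,"ay":0,"az":3}
    - {"tx":0,"ty":0,"tz":0,"ax":0,"ay":0,"az":0}

```text
clock: 20.55
position: [0.5341, 0.1123, 0.2237]
ee_rot: [-0.0, -0.554, 0.832, -0.0]
force: [-1.2, -0.1, 4.4]
width: 0.0475
grip_force: 40.7
```

```bash
python3 -c "
from h import *
st()"
```

```text
t 20.55 p [0.5341 0.1123 0.2237] yawy 157.31 zax [-1.e-04 -3.e-04 -1.e+00] q [ 0.494  0.284 -0.059  0.    -1.228 -0.89 ] F [-1.21 -0.09  4.41] M [-0.204  0.489 -0.063] w 0.0475 g 40.7
```

arm_command:
  series:
    - {"tx":0.0001,"ty":0.0004,"tz":0.0003,"ax":0,"ay":0,"az":4}
    - {"tx":0,"ty":0,"tz":0,"ax":0,"ay":0,"az":0}

```text
clock: 20.72
position: [0.5338, 0.1124, 0.2235]
ee_rot: [0.0, -0.524, 0.852, -0.0]
force: [-1.1, -0.4, 5.4]
width: 0.0476
grip_force: 40.7
```

```bash
python3 -c "
from h import *
st()"
```

```text
t 20.72 p [0.5338 0.1124 0.2235] yawy 153.23 zax [ 2.e-04 -1.e-04 -1.e+00] q [ 0.495  0.284 -0.06   0.    -1.227 -0.962] F [-1.15 -0.38  5.4 ] M [-0.203  0.327  0.014] w 0.0476 g 40.7
```

arm_command:
  series:
    - {"tx":0,"ty":0.0002,"tz":0.0003,"ax":0,"ay":0,"az":4}
    - {"tx":0,"ty":0,"tz":0,"ax":0,"ay":0,"az":0}

```text
clock: 20.88
position: [0.5335, 0.1125, 0.2234]
ee_rot: [0.0, -0.494, 0.869, -0.0]
force: [-0.4, -0.9, 6.3]
width: 0.0476
grip_force: 41.1
```

```bash
python3 -c "
from h import *
st()"
```

```text
t 20.88 p [0.5335 0.1125 0.2234] yawy 149.22 zax [ 2.e-04 -3.e-04 -1.e+00] q [ 0.495  0.283 -0.061  0.    -1.226 -1.032] F [-0.43 -0.91  6.31] M [-0.24   0.613 -0.027] w 0.0476 g 41.1
```

arm_command:
  series:
    - {"tx":0,"ty":0.0001,"tz":0.0002,"ax":0,"ay":0,"az":3}
    - {"tx":0,"ty":0,"tz":0,"ax":0,"ay":0,"az":0}

```text
clock: 21.05
position: [0.5334, 0.1125, 0.2233]
ee_rot: [0.0, -0.472, 0.882, -0.0]
force: [-2.1, -0.5, 6.6]
width: 0.0478
grip_force: 41.4
```

```bash
python3 -c "
from h import *
st()"
```

```text
t 21.05 p [0.5334 0.1125 0.2233] yawy 146.27 zax [ 3.e-04 -2.e-04 -1.e+00] q [ 0.495  0.283 -0.061  0.    -1.226 -1.084] F [-2.09 -0.46  6.56] M [-0.186  0.844 -0.051] w 0.0478 g 41.4
```

arm_command:
  series:
    - {"tx":0,"ty":0.0001,"tz":0.0002,"ax":0,"ay":0,"az":3}
    - {"tx":0,"ty":0,"tz":0,"ax":0,"ay":0,"az":0}

```text
clock: 21.22
position: [0.5334, 0.1126, 0.2234]
ee_rot: [0.0, -0.448, 0.894, -0.0]
force: [-3.0, -0.1, 7.9]
width: 0.0472
grip_force: 41.6
```

```bash
python3 look.py
```

```text
t 21.22 p [0.5334 0.1126 0.2234] yawy 143.28 zax [ 5.e-04 -1.e-04 -1.e+00] q [ 0.495  0.283 -0.062  0.    -1.226 -1.137] F [-3.03 -0.11  7.85] M [-0.14   1.002 -0.092] w 0.0472 g 41.6
      223 225 227 229 231 233 235 237 239 241
157 70 88 153 194 194 193 198 190 212 135
158 70 87 114 165 208 210 209 195 185 113
159 89 91 100 124 187 198 183 155 130 93
160 112 96 100 112 142 154 126 116 108 89
161 133 104 103 113 117 118 105 108 110 94
162 174 124 117 114 114 109 106 108 109 100
163 211 161 154 125 113 110 107 107 109 119
164 219 197 190 159 119 111 106 113 130 157
165 217 215 198 192 145 121 122 146 172 172
166 208 219 198 196 176 149 164 184 187 163
167 188 218 206 190 182 174 185 183 168 184
168 159 208 217 204 185 183 178 179 186 214
```

The TCP height has levelled off at 0.2234, so the flange is on the washer. I'll take up the thread play gently and watch the torque.

arm_command:
  series:
    - {"tx":0,"ty":0.0006,"tz":0,"ax":0,"ay":0,"az":4}
    - {"tx":0,"ty":0,"tz":0,"ax":0,"ay":0,"az":0}

```text
clock: 21.43
position: [0.5331, 0.1128, 0.2233]
ee_rot: [0.0, -0.416, 0.909, -0.0]
force: [-1.7, -1.1, 8.3]
width: 0.0476
grip_force: 41.3
```

```bash
python3 -c "
from h import *
st()"
```

```text
t 21.43 p [0.5331 0.1128 0.2233] yawy 139.22 zax [ 9.e-04 -4.e-04 -1.e+00] q [ 4.960e-01  2.820e-01 -6.300e-02  1.000e-03 -1.225e+00 -1.208e+00] F [-1.71 -1.13  8.31] M [-0.354  0.616 -0.052] w 0.0476 g 41.3
```

arm_command:
  series:
    - {"tx":0,"ty":0.0002,"tz":0,"ax":0,"ay":0,"az":4}
    - {"tx":0,"ty":0,"tz":0,"ax":0,"ay":0,"az":0}

```text
clock: 21.6
position: [0.533, 0.1129, 0.2233]
ee_rot: [0.0, -0.384, 0.923, -0.0]
force: [-0.5, -1.6, 8.6]
width: 0.0476
grip_force: 41.5
```

```bash
python3 -c "
from h import *
st()"
```

```text
t 21.6 p [0.533  0.1129 0.2233] yawy 135.22 zax [ 9.e-04 -5.e-04 -1.e+00] q [ 4.970e-01  2.820e-01 -6.300e-02  1.000e-03 -1.225e+00 -1.278e+00] F [-0.53 -1.62  8.56] M [-0.506  0.541 -0.147] w 0.0476 g 41.5
```

arm_command:
  series:
    - {"tx":0,"ty":0.0002,"tz":0,"ax":0,"ay":0,"az":4}
    - {"tx":0,"ty":0,"tz":0,"ax":0,"ay":0,"az":0}

```text
clock: 21.77
position: [0.5326, 0.1131, 0.2233]
ee_rot: [0.0, -0.352, 0.936, -0.0]
force: [-2.0, -2.5, 8.3]
width: 0.0473
grip_force: 41.6
```

```bash
python3 -c "
from h import *
st()"
```

```text
t 21.77 p [0.5326 0.1131 0.2233] yawy 131.24 zax [ 5.e-04 -5.e-04 -1.e+00] q [ 4.970e-01  2.820e-01 -6.300e-02  1.000e-03 -1.225e+00 -1.348e+00] F [-1.97 -2.55  8.28] M [-0.445  0.911 -0.061] w 0.0473 g 41.6
```

arm_command:
  series:
    - {"tx":0,"ty":0.0002,"tz":0,"ax":0,"ay":0,"az":3}
    - {"tx":0,"ty":0,"tz":0,"ax":0,"ay":0,"az":0}

```text
clock: 21.93
position: [0.5321, 0.1131, 0.2234]
ee_rot: [-0.0, -0.328, 0.945, -0.0]
force: [-3.0, -2.2, 9.2]
width: 0.0473
grip_force: 40.2
```

```bash
python3 -c "
from h import *
st()"
```

```text
t 21.93 p [0.5321 0.1131 0.2234] yawy 128.31 zax [-4.e-04 -1.e-03 -1.e+00] q [ 4.980e-01  2.810e-01 -6.400e-02  1.000e-03 -1.226e+00 -1.400e+00] F [-3.03 -2.17  9.17] M [-0.471  1.528  0.123] w 0.0473 g 40.2
```

arm_command:
  series:
    - {"tx":0,"ty":0.0004,"tz":0,"ax":0,"ay":0,"az":3}
    - {"tx":0,"ty":0,"tz":0,"ax":0,"ay":0,"az":0}

```text
clock: 22.1
position: [0.5316, 0.113, 0.2234]
ee_rot: [-0.001, -0.303, 0.953, -0.001]
force: [-5.2, -2.4, 10.7]
width: 0.0466
grip_force: 40.6
```

```bash
python3 -c "
from h import *
st()"
```

```text
t 22.1 p [0.5316 0.113  0.2234] yawy 125.3 zax [-0.0011 -0.0017 -1.    ] q [ 4.980e-01  2.810e-01 -6.500e-02  1.000e-03 -1.227e+00 -1.453e+00] F [-5.17 -2.38 10.69] M [-0.965  1.716  0.113] w 0.0466 g 40.6
```

The torque and forces are building with no further descent, so it is snug. I'll release and lift away.

arm_command:
  series:
    - {"tx":0,"ty":0,"tz":0,"ax":0,"ay":0,"az":0}
    - {"tx":0,"ty":0,"tz":0,"ax":0,"ay":0,"az":0}
    - {"tx":0,"ty":0,"tz":0,"ax":0,"ay":0,"az":0}
    - {"tx":0,"ty":0,"tz":0,"ax":0,"ay":0,"az":0}
    - {"tx":0,"ty":0,"tz":0,"ax":0,"ay":0,"az":0}
  claw: 95

```text
clock: 22.52
position: [0.5322, 0.1139, 0.2222]
ee_rot: [-0.0, -0.302, 0.953, 0.0]
force: [-0.4, -0.1, -0.3]
width: 0.0812
grip_force: 0.0
```

arm_command:
  series:
    - {"tx":0,"ty":0,"tz":-0.01,"ax":0,"ay":0,"az":0}
    - {"tx":0,"ty":0,"tz":-0.025,"ax":0,"ay":0,"az":0}
    - {"tx":0,"ty":0,"tz":-0.03,"ax":0,"ay":0,"az":0}
    - {"tx":0,"ty":0,"tz":-0.03,"ax":0,"ay":0,"az":0}
    - {"tx":0,"ty":0,"tz":0,"ax":0,"ay":0,"az":0}

```text
clock: 22.93
position: [0.5343, 0.1138, 0.3252]
ee_rot: [0.006, -0.301, 0.953, -0.001]
force: [1.0, -0.2, 1.0]
width: 0.081
grip_force: 0.0
```

arm_command:
  series:
    - {"tx":0,"ty":0,"tz":0,"ax":0,"ay":0,"az":0}
    - {"tx":0,"ty":0,"tz":0,"ax":0,"ay":0,"az":0}
    - {"tx":0,"ty":0,"tz":0,"ax":0,"ay":0,"az":0}

```text
clock: 23.18
position: [0.5318, 0.1137, 0.3167]
ee_rot: [-0.001, -0.301, 0.954, 0.0]
force: [-0.4, -0.5, 0.4]
width: 0.0809
grip_force: 0.0
```

```bash
python3 look.py; python3 - <<'E'
from h import *
S=cam('scene')
for z in(.138,.144):
    print(z,[np.round(proj(S,[.5325+.029*np.cos(t),.116+.029*np.sin(t),z])+[0,1.05],1).tolist() for t in np.radians([-160,-140,-124.5,-110,-90])])
E
```

```text
t 23.18 p [0.5318 0.1137 0.3167] yawy 125.04 zax [-1.9e-03 -5.0e-04 -1.0e+00] q [ 0.498  0.241  0.121 -0.    -1.454 -1.457] F [-0.36 -0.5   0.43] M [-0.059  0.02   0.04 ] w 0.0809 g 0.0
      223 225 227 229 231 233 235 237 239 241
157 156 168 150 201 204 192 198 200 209 114
158 187 183 124 193 212 208 211 216 191 89
159 209 193 112 160 189 185 190 195 144 79
160 218 200 114 121 137 126 133 139 103 79
161 221 210 124 109 115 111 114 116 93 85
162 222 211 151 110 113 115 115 116 96 111
163 221 207 187 123 114 115 115 115 99 156
164 220 207 204 153 115 114 116 119 116 185
165 216 215 196 184 129 126 134 145 147 181
166 208 218 186 185 159 169 176 182 173 171
167 189 218 198 176 174 193 194 188 177 194
168 159 208 216 198 178 180 177 181 189 217
0.138 [[228.9, 168.3], [232.0, 169.2], [234.6, 169.3], [237.0, 169.0], [240.0, 167.9]]
0.144 [[228.8, 166.9], [231.8, 167.8], [234.5, 167.9], [236.9, 167.6], [239.9, 166.5]]
```

The flange rim sits 2.3 px (about 10 mm) below its position right after the drop, which puts it on the washer. The gripper is clear, so I'm handing in.

```bash
python3 -c "
from h import *
print(robot.hand_in())"
```

```text
the job is handed in; nothing more can be done
None
```

I handed the job in: the nut dropped into the thread, was screwed down until its flange sat on the washer and felt snug, and was released, with the gripper about 0.1 m above it; the hand-in gave no verdict.

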